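# Hinge check of tubing clamps after the autoclave

### The arm

A 6-joint arm with a two-finger parallel gripper is mounted at the origin on a cart in front of the work surface, level with it; the furniture and walls round the work are solid. World frame = base frame: x ahead of the robot, y to its left, z up, the work surface at z = 0. Lengths are in mm, angles in rad, forces in N, time in s.
With the tool pointing down it reaches from about 400 to 825 mm from the base axis. Payload 7 kg.
Tool frame: the origin (TCP) lies at the very end of the fingers, on their centre line; the grasp point (between the pads) lies 19 mm behind it; z points along the fingers, y is the line along which they close (so a half turn about z gives the same grasp; the last joint's range is limited). The gripper opens to 88 mm and grips with 3 to 60 N. Pads are 19 mm wide; open, the fingers measure 130 mm over their backs; the gripper's body (78 mm by 193 mm) begins 47 mm behind the grasp point.
Start: joints at [-1.048, 0.359, 0.012, 0, -1.224, -0.288], TCP at [157.012, -656.462, 226.561] pointing down, gripper open.
Joint ranges: [-3.07, 3.07], [-1.43, 2.12], [-1.02, 1.25], [-3.03, 1.67], [-3.05, -0], [-3.03, 3.03]. Speed limits (rad/s): [2.39, 2.39, 3.01, 3.14, 3.14, 3.14].

### API

Orientations are given as a 3x3 rotation matrix whose columns are the frame's x, y, z axes.
In Python, from bench import r gives the robot as it stands. The module is installed in compiled form; this text tells all that it offers.
- The arm moves only by the tool play_rows, never from a script. Its argument "deltas" is a list of rows, each a list of 7 numbers: the shift along the tool's x, y, z normalised to -1 to 1, where 1 is 0.1 m, then the turn, a rotation vector about the tool's x, y, z normalised to -1 to 1, where 1 is 2 rad, then the gripper command: -1 is shut, 1 is fully open, values between are in proportion. A call has 1 to 10 rows; each row is the pose to reach, as a shift and turn from the pose commanded when the call began, along the tool's axes at that moment; what a row does not reach only later rows make up. A row lasts 1/10 s, in which the tool goes at most 50 mm and 8.59 degrees, less where a joint would pass 70% of its speed; a pose out of reach is approached as far as the arm can. A call with a number of a shift or a turn outside -1 to 1 is refused whole. A call with a gripper value outside its range is refused whole. The fingers move at their own pace and stop on an object; "newtons" is the grip in N (left out, the last holds). Time passes only in rows, so rows that repeat a pose let the fingers close. It gives the time, the measured TCP pose, the force, the opening and the grip force at its end, in the units of the state.
- r.sense(): the state, without advancing time (a new reading comes with each control period).
- r.snapshot(name): name is "scene" or "top"; returns the picture (384x512x3 uint8, blue, green, red); there is no depth.
- r.get_calibration(name): a dict with "K" (3x3 intrinsics, pixels), "dist" ([k1, k2, p1, p2, k3] as OpenCV has them; the pictures are not rectified), "extrinsics" (4x4, takes a point from camera to world coordinates). Camera axes: x right, y down, z forward; pixel columns grow to the right and rows downward; lengths in mm; the calibration is good to about 2 mm. A picture is of the moment at which its call begins. get_calibration takes no time and is no camera call.
- r.close_job(): hands the job in; it is judged then, once.
Trained networks look in the newest picture that a camera, given by its name, has taken for a name from the list of things; names that differ only in an ending like _2 or _b are one class to them, and where a whole thing is asked for, a point or a joint stands for the part that bears it (a point fixed in the world has none). Each returns a list of dicts, best first, with "confidence" (0 to 1); they miss things now and then, are a little off and sometimes report something else, mostly with a low value. They report only what shows in the picture. A call takes as long as a camera call.
- r.boxes_of(label, camera): "centre" ([x, y, z] in mm, in the coordinates of the camera as it stood for that picture, good to about 4 mm: the middle of the surface that is visible of it).
The state is a dict: "time_s": time; "q": joint angles; "dq": joint speeds; "tau": joint torques, N m; "eef_pos": TCP position; "orientation": TCP orientation; "wrist_force": force on the tool from outside, world axes, zero at the start; "moment": the same for the moment, N m; "opening": finger opening in mm; "grasp_force": force on a finger pad.
Only numpy, scipy, OpenCV 4.12 (cv2) and the standard library are available. Lean on these libraries where they do the work, as an engineer would, in place of code of your own. Each camera call takes 0.05 s, during which the arm holds its last target. There are 200 camera calls.

### The job

The scissors-type steel tubing clamps on the bench have come back from the autoclave: flex each one by squeezing its shanks together, lay those whose hinge is free in the shallow steel stock tray, left fully closed, and lay those that are seized in the white plastic repair tray as they are. In the trays every clamp lies flat on the floor, none on top of another. When all are sorted, book the stock tray in by squeezing the trigger of the scanner in its cradle fully and letting it go; leave the other things on the bench alone.

Things in the scene. Friction and masses are not known exactly. Their poses are not given: they have to be found in the camera images.
- clamp_1: One of 4 or 5 look-alike scissors-type steel tubing clamps, 130 x 12 mm high, 75 g (None: absent). This body is half A; half B turns on the hinge pin. Frame: z up, origin at mid-height; pin at x = -46 mm, jaws to x = -84, A's finger ring centre at (33, 11) mm. Straight shanks 6 mm wide, 12 high run from pin to rings: A's at +0.138 rad from +x, B's at -(0.138 + q), q = opening angle.
- clamp_1_ring_b (a point): Centre of half B's finger ring (22 mm outside), 80 mm from the pin: at (33, -11) mm in the clamp's frame closed (q = 0, rings touch); starts at q 0.40 to 0.52. A free hinge closes with 1 to 2 N and stays put (no spring); a seized one does not give at all. Over the shanks 46 mm from the pin: 36 to 41 mm open, 19 closed (22 mm wide pads stop at 42 to 50 if seized).
- clamp_2: One of 4 or 5 look-alike scissors-type steel tubing clamps, 130 x 12 mm high, 75 g (None: absent). This body is half A; half B turns on the hinge pin. Frame: z up, origin at mid-height; pin at x = -46 mm, jaws to x = -84, A's finger ring centre at (33, 11) mm. Straight shanks 6 mm wide, 12 high run from pin to rings: A's at +0.138 rad from +x, B's at -(0.138 + q), q = opening angle.
- clamp_2_ring_b (a point): Centre of half B's finger ring (22 mm outside), 80 mm from the pin: at (33, -11) mm in the clamp's frame closed (q = 0, rings touch); starts at q 0.40 to 0.52. A free hinge closes with 1 to 2 N and stays put (no spring); a seized one does not give at all. Over the shanks 46 mm from the pin: 36 to 41 mm open, 19 closed (22 mm wide pads stop at 42 to 50 if seized).
- clamp_3: One of 4 or 5 look-alike scissors-type steel tubing clamps, 130 x 12 mm high, 75 g (None: absent). This body is half A; half B turns on the hinge pin. Frame: z up, origin at mid-height; pin at x = -46 mm, jaws to x = -84, A's finger ring centre at (33, 11) mm. Straight shanks 6 mm wide, 12 high run from pin to rings: A's at +0.138 rad from +x, B's at -(0.138 + q), q = opening angle.
- clamp_3_ring_b (a point): Centre of half B's finger ring (22 mm outside), 80 mm from the pin: at (33, -11) mm in the clamp's frame closed (q = 0, rings touch); starts at q 0.40 to 0.52. A free hinge closes with 1 to 2 N and stays put (no spring); a seized one does not give at all. Over the shanks 46 mm from the pin: 36 to 41 mm open, 19 closed (22 mm wide pads stop at 42 to 50 if seized).
- clamp_4: One of 4 or 5 look-alike scissors-type steel tubing clamps, 130 x 12 mm high, 75 g (None: absent). This body is half A; half B turns on the hinge pin. Frame: z up, origin at mid-height; pin at x = -46 mm, jaws to x = -84, A's finger ring centre at (33, 11) mm. Straight shanks 6 mm wide, 12 high run from pin to rings: A's at +0.138 rad from +x, B's at -(0.138 + q), q = opening angle.
- clamp_4_ring_b (a point): Centre of half B's finger ring (22 mm outside), 80 mm from the pin: at (33, -11) mm in the clamp's frame closed (q = 0, rings touch); starts at q 0.40 to 0.52. A free hinge closes with 1 to 2 N and stays put (no spring); a seized one does not give at all. Over the shanks 46 mm from the pin: 36 to 41 mm open, 19 closed (22 mm wide pads stop at 42 to 50 if seized).
- clamp_5: One of 4 or 5 look-alike scissors-type steel tubing clamps, 130 x 12 mm high, 75 g (None: absent). This body is half A; half B turns on the hinge pin. Frame: z up, origin at mid-height; pin at x = -46 mm, jaws to x = -84, A's finger ring centre at (33, 11) mm. Straight shanks 6 mm wide, 12 high run from pin to rings: A's at +0.138 rad from +x, B's at -(0.138 + q), q = opening angle.
- clamp_5_ring_b (a point): Centre of half B's finger ring (22 mm outside), 80 mm from the pin: at (33, -11) mm in the clamp's frame closed (q = 0, rings touch); starts at q 0.40 to 0.52. A free hinge closes with 1 to 2 N and stays put (no spring); a seized one does not give at all. Over the shanks 46 mm from the pin: 36 to 41 mm open, 19 closed (22 mm wide pads stop at 42 to 50 if seized).
- stock_tray: The stock tray: shallow open steel tray with a perforated floor, fixed, 200 (its x) x 260 (y) x 24 mm outside, rim bead to 27 mm high, walls and floor 3 mm. Origin: centre of its underside, on the bench. A small barred code plate is on its -y side, facing the scanner.
- repair_tray: The repair tray: plain white plastic tray, fixed, 270 (its x) x 190 (y) x 40 mm outside, walls and floor 4 mm, a lip 10 mm wide round the outside. Origin: centre of its underside, on the bench.
- scanner: Pistol-shaped code scanner, fixed, on its side in a low cradle, nose (+y) to the stock tray's code plate. Origin: on the bench below the squeeze point. Head: x = +35 to +89 mm, y = -64 to +76, 64 high. Grip: from the head to x = -71, y = -34 to +2, z = 22 to 56 mm. Cradle plate 8 mm high under it; the trigger is on the grip's +y side.
- trigger_pad (a point): Middle of the trigger's outer face, where a finger presses it towards the grip (scanner frame (0, +16, 39) mm when at rest). The trigger is a bar 20 mm high that reaches from its hinge at x = +36 mm to x = -12 mm.
- grip_back (a point): Middle of the grip's back, opposite the trigger (scanner frame (0, -32, 39) mm): trigger and grip are 48 mm over all at rest, 38 mm squeezed, and a gripper can straddle both from above.
- trigger (a joint): Trigger angle, rad: 0 released, 0.28 fully squeezed (10 mm at the pad). Its spring returns it; full travel takes about 6 N at the pad.
- pen: Bystander: capped marker pen, 17 x 135 x 16 mm, loose. Origin: centre of its underside.
- small_beaker: Bystander: small clear beaker, 50 x 55 x 58 mm, loose. Origin: centre of its underside.
- stopper: Bystander: tapered rubber stopper, 28 mm wide, 24 mm high, loose. Origin: centre of its underside.

How it is judged (in metres and radians):
On the way, in this order (a step that is already met when the one before it is completed fails the run):
1. every clamp is sorted: free ones closed and flat in the stock tray, seized ones flat in the repair tray (x of clamp_1 in the frame of stock_tray between -0.092 and 0.092 m and y of clamp_1 in the frame of stock_tray between -0.122 and 0.122 m and z of each of clamp_1, clamp_3, clamp_4 in the frame of stock_tray below 0.0145 m and angle between the z axis of each of clamp_1, clamp_3, clamp_4 and the z axis of stock_tray, either way round below 0.1 rad and linear speed of each of clamp_1, clamp_3, clamp_4, clamp_2, clamp_5 below 0.03 m/s and y of clamp_1_ring_b in the frame of clamp_1 above -0.018 m and x of clamp_3 in the frame of stock_tray between -0.092 and 0.092 m and y of clamp_3 in the frame of stock_tray between -0.122 and 0.122 m and y of clamp_3_ring_b in the frame of clamp_3 above -0.018 m and x of clamp_4 in the frame of stock_tray between -0.092 and 0.092 m and y of clamp_4 in the frame of stock_tray between -0.122 and 0.122 m and y of clamp_4_ring_b in the frame of clamp_4 above -0.018 m and x of clamp_2 in the frame of repair_tray between -0.126 and 0.126 m and y of clamp_2 in the frame of repair_tray between -0.086 and 0.086 m and z of each of clamp_2, clamp_5 in the frame of repair_tray below 0.0155 m and angle between the z axis of each of clamp_2, clamp_5 and the z axis of repair_tray, either way round below 0.1 rad and x of clamp_5 in the frame of repair_tray between -0.126 and 0.126 m and y of clamp_5 in the frame of repair_tray between -0.086 and 0.086 m), for 0.2 s.
2. the scanner's trigger is squeezed fully (value of joint trigger above 0.24 rad), for 0.2 s.
3. the trigger is let go (value of joint trigger below 0.04 rad), for 0.2 s.
At the end, for the whole second after the job is handed in: Every free clamp lies flat (within 0.1 rad) on the floor of the stock tray, closed (finger rings less than 7 mm apart), every seized clamp flat on the floor of the repair tray, none on top of another, all at rest, and the trigger is released (all of step 1 and value of joint trigger below 0.04 rad); the robot touches nothing.
It fails at once if a bystander (pen, small beaker, stopper) is shifted by more than 30 mm (distance of any of pen, small_beaker, stopper from where it was at the start of the episode above 0.03 m).
Of clamp_1, clamp_2, clamp_3, clamp_4, clamp_5 only 4 to 5 are there at a start; the rules pass over those that are not, and their reading is None.
At some moment in a run one of clamp_1, clamp_2, clamp_3, clamp_4, clamp_5 may be knocked a few centimetres aside while the robot is not near it.
Once in a run the grip may slacken for a moment while it holds something.
It also fails if it takes over 210 s, if anything falls off the work surface, if the arm or the gripper's body presses on something with over 40 N, if the wrist force passes 120 N, or if a joint passes its speed limit or range.

## Working session

There is one attempt and no reset: what is moved stays moved. The work goes in short steps, Python scripts to look and compute and a tool call to move; the robot and the scene stay as the last step left them, time stands still between calls to the robot, and variables do not carry over. Pictures are saved under pics/ and viewed, at most 14 in all, crops included, and the job is handed in when it is done.

Besides the shell and the picture viewer there is one more tool, called after "Request:" by a JSON object that holds its "name" and its "arguments". play_rows: Moves the arm, as the interface text tells. Scaled input: -1 to 1 covers 0.1 m each way for a shift and 2 rad each way for a turn. Its arguments: {"type":"object","properties":{"deltas":{"type":"array"},"newtons":{"type":"number"}},"required":["deltas"]}

```bash
mkdir -p pics
cat > h.py <<'E'
import numpy as np, cv2
from bench import r
def snap(cam,name):
    im=r.snapshot(cam); cv2.imwrite(f'pics/{name}.png',im); return im
def cal(cam):
    c=r.get_calibration(cam); return np.array(c['K'],float),np.array(c['dist'],float),np.array(c['extrinsics'],float)
def px2w(cam,uv,z):
    K,d,E=cal(cam); p=cv2.undistortPoints(np.array(uv,float).reshape(-1,1,2),K,d).reshape(-1,2)
    D=np.c_[p,np.ones(len(p))]@E[:3,:3].T; o=E[:3,3]
    return o+D*((z-o[2])/D[:,2])[:,None]
def w2px(cam,P):
    K,d,E=cal(cam); R=E[:3,:3].T; t=-R@E[:3,3]
    return cv2.projectPoints(np.array(P,float).reshape(-1,1,3),cv2.Rodrigues(R)[0],t,K,d)[0].reshape(-1,2)
def find(label,cam):
    E=cal(cam)[2]
    return [(round(b['confidence'],2),np.round(E[:3,:3]@np.array(b['centre'])+E[:3,3],0)) for b in r.boxes_of(label,cam)]
E
python3 - <<'E'
from h import *
a=snap('top','top0');b=snap('scene','scene0')
for l in ['clamp_1','clamp_1_ring_b','stock_tray','repair_tray','scanner','trigger_pad','grip_back','pen','small_beaker','stopper']:
    for c in ['top','scene']: print(l,c,[(x,list(map(int,p))) for x,p in find(l,c)])
print(cal('top'),cal('scene'));print(r.sense())
cv2.imwrite('pics/top0b.png',cv2.resize(a,(800,600),interpolation=cv2.INTER_CUBIC))
E
```

```text
clamp_1 top [(0.71, [603, -193, 17]), (0.63, [445, -33, 13]), (0.52, [436, -168, 11]), (0.46, [605, -60, 10])]
clamp_1 scene [(0.75, [594, -51, 5]), (0.7, [445, 82, 6]), (0.57, [435, -22, 9]), (0.53, [422, -166, 4]), (0.48, [589, -188, 7])]
clamp_1_ring_b top []
clamp_1_ring_b scene [(0.56, [429, -48, 10])]
stock_tray top [(0.73, [580, 320, 2]), (0.57, [631, 84, 45])]
stock_tray scene [(0.62, [574, 330, 0])]
repair_tray top [(0.86, [531, -432, 5])]
repair_tray scene [(0.71, [526, -440, 13])]
scanner top [(0.62, [641, 59, 58])]
scanner scene [(0.69, [630, 84, 37])]
trigger_pad top [(0.37, [629, 85, 48])]
trigger_pad scene []
grip_back top [(0.81, [638, 63, 54]), (0.72, [435, -168, 11])]
grip_back scene [(0.88, [629, 80, 42])]
pen top [(0.58, [419, 417, 15]), (0.5, [604, -193, 18])]
pen scene [(0.86, [407, 428, 13]), (0.68, [585, -191, 6])]
small_beaker top [(0.53, [767, 14, 24])]
small_beaker scene [(0.48, [753, 26, 38])]
stopper top [(0.43, [721, -170, 22])]
stopper scene [(0.58, [711, -163, 14]), (0.32, [420, -165, 5])]
(array([[429.3180423 ,   0.        , 259.49506662],
       [  0
[... 1177 characters left out ...]
       -1.22411236e+00, -2.88117383e-01]), 'dq': array([-0.00032397,  0.00111034, -0.00019099,  0.0002481 ,  0.00014307,
       -0.00203829]), 'tau': array([ 6.47805646e-04, -5.82402456e+01,  2.93302470e+01,  7.00232998e+00,
        1.23732441e-02, -1.46381637e-05]), 'eef_pos': array([ 156.99456351, -656.44620831,  226.56258764]), 'orientation': array([[-9.72574495e-01, -2.32591598e-01,  1.80554595e-05],
       [-2.32591597e-01,  9.72574495e-01,  2.40742281e-05],
       [-2.31597426e-05,  1.92144321e-05, -1.00000000e+00]]), 'wrist_force': array([ 0.17569999, -0.08004938, -0.00914568]), 'moment': array([-0.00536875, -0.00115376, -0.03941703]), 'grasp_force': 0.0, 'opening': 87.59542984615936}
```

View pics/top0b.png

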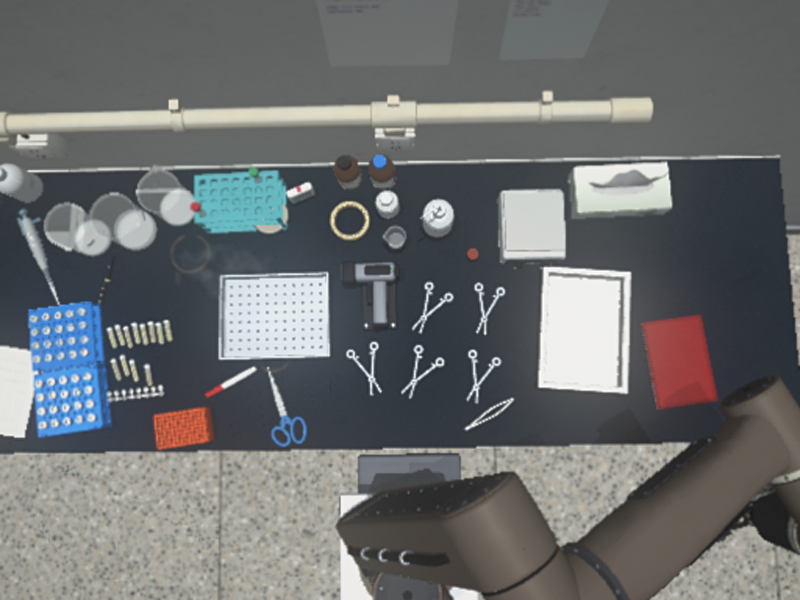

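View pics/scene0.png

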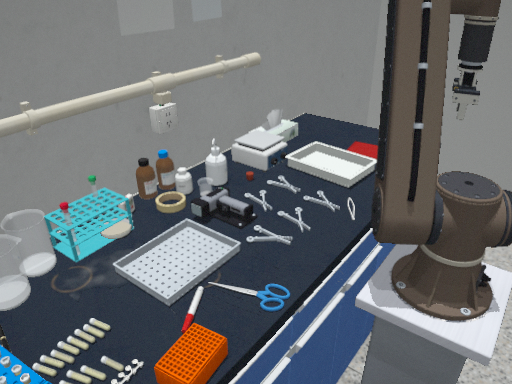

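The top picture shows five open clamps at (430,307), (489,308), (365,368), (423,371) and (483,376) in the 800x600 view. The stock tray is at (274,316), the repair tray at (585,330) and the scanner at (378,295). Next I fit the clamp model to the top image.

```bash
cat > fit.py <<'E'
from h import *
from scipy.optimize import minimize
def segs(p):  # p: pin x,y, heading(pin->rings, bisector), half angle h
    x,y,t,h=p; P=np.array([x,y]); u=lambda a:np.array([np.cos(a),np.sin(a)])
    A,B=u(t+h),u(t-h)
    return P,A,B
def render(p,cam,S,box,z=9,j=38):
    P,A,B=segs(p); u0,v0,u1,v1=box
    def q(pts):
        w=np.c_[np.array(pts),np.full(len(pts),z)]; return ((w2px(cam,w)-[u0,v0]+.5)*S*16-8).round().astype(int)
    im=np.zeros(((v1-v0)*S,(u1-u0)*S),np.uint8)
    n=lambda a:np.array([-a[1],a[0]])
    for a in (A,B):
        m=n(a)*3
        cv2.fillPoly(im,[q([P+m-a*j,P-m-a*j,P-m+a*71,P+m+a*71])],255,shift=4)
        c=P+80*a; th=np.linspace(0,2*np.pi,25)[:-1]; C=np.c_[np.cos(th),np.sin(th)]
        cv2.fillPoly(im,[q(c+11*C)],255,shift=4); cv2.fillPoly(im,[q(c+6.5*C)],0,shift=4)
    return cv2.resize(cv2.GaussianBlur(im,(0,0),S*.45),(u1-u0,v1-v0),interpolation=cv2.INTER_AREA)/255.
def fit(g,c,cam='top',S=6,t0=None,h0=None,R=100):
    uv=w2px(cam,[[c[0],c[1],8]])[0].astype(int); r_=27
    box=(uv[0]-r_,uv[1]-r_,uv[0]+r_,uv[1]+r_); G=g[box[1]:box[3],box[0]:box[2]]
    def cost(p):
        M=render(p,cam,S,box); W=cv2.dilate((M>.02).astype(np.uint8),np.ones((7,7)))>0
        m,q=M[W],G[W]
        return -np.corrcoef(m,q)[0,1]-0.0*m.sum() if m.std()>0 else 0
    best=None
    for t in (t0 if t0 is not None else np.linspace(-np.pi,np.pi,18,endpoint=False)):
        for dx in (-1,):
            u=np.array([np.cos(t),np.sin(t)])
            p0=[c[0]-20*u[0],c[1]-20*u[1],t,h0 or .37]
            s=np.array([[0,0,0,0],[12,0,0,0],[0,12,0,0],[0,0,.2,0],[0,0,0,.06]])+p0
            o=minimize(cost,p0,method='Nelder-Mead',options=dict(initial_simplex=s,maxiter=140,xatol=.05,fatol=1e-4))
            if best is None or o.fun<best.fun: best=o
    return best.x,best.fun
E
python3 - <<'E'
from fit import *
a=cv2.imread('pics/top0.png'); g=a.min(2).astype(float)
v=a.copy(); v=cv2.resize(a[165:270,205:345],None,fx=5.7,fy=5.7,interpolation=cv2.INTER_CUBIC)
for c8 in [(430,307),(489,308),(365,368),(423,371),(483,376)]:
    c=px2w('top',[np.array(c8)/1.5625],8)[0]
    p,f=fit(g,c,t0=[-.6,-.2,.2,.6])
    P,A,B=segs(p); print(np.round(c[:2]),np.round(p,3),round(f,3))
    for l in [(P-38*A,P+80*A),(P-38*B,P+80*B)]:
        q=((w2px('top',np.c_[np.array(l),[9,9]])-[205,165]+.5)*5.7).astype(int); cv2.line(v,tuple(map(int,q[0])),tuple(map(int,q[1])),(0,0,255) if l[0][1]==(P-38*A)[1] else (0,255,0),1)
cv2.imwrite('pics/fit0.png',v)
E
```

```text
Traceback (most recent call last):
  File "fit.py", line 32, in fit
    o=minimize(cost,p0,method='Nelder-Mead',options=dict(initial_simplex=s,maxiter=140,xatol=.05,fatol=1e-4))
  File "fit.py", line 23, in cost
    M=render(p,cam,S,box); W=cv2.dilate((M>.02).astype(np.uint8),np.ones((7,7)))>0
  File "fit.py", line 17, in render
    cv2.fillPoly(im,[q(c+11*C)],255,shift=4); cv2.fillPoly(im,[q(c+6.5*C)],0,shift=4)
                                                               ~^^^^^^^^^
  File "fit.py", line 10, in q
    w=np.c_[np.array(pts),np.full(len(pts),z)]; return ((w2px(cam,w)-[u0,v0]+.5)*S*16-8).round().astype(int)
                                                         ~~~~^^^^^^^
  File "h.py", line 12, in w2px
    K,d,E=cal(cam); R=E[:3,:3].T; t=-R@E[:3,3]
          ~~~^^^^^
  File "h.py", line 6, in cal
    c=r.get_calibration(cam); return np.array(c['K'],float),np.array(c['dist'],float),np.array(c['extrinsics'],float)
ValueError: time passes only in moves, steps and waits
```

Repeated calibration calls are refused, so I'll cache the calibration to a file.

```bash
python3 - <<'E'
s=open('h.py').read()
s=s.replace("def cal(cam):\n    c=r","""import os
_C={}
def cal(cam):
    if cam not in _C:
        f=f'cal_{cam}.npz'
        if not os.path.exists(f): np.savez(f,*_cal(cam))
        z=np.load(f); _C[cam]=[z[k] for k in ('arr_0','arr_1','arr_2')]
    return _C[cam]
def _cal(cam):
    c=r""")
open('h.py','w').write(s)
E
cat > run0.py <<'E'
from fit import *
import sys
a=cv2.imread('pics/top0.png'); g=a.min(2).astype(float)
v=cv2.resize(a[165:270,205:345],None,fx=5.7,fy=5.7,interpolation=cv2.INTER_CUBIC)
for c8 in [(430,307),(489,308),(365,368),(423,371),(483,376)]:
    c=px2w('top',[np.array(c8)/1.5625],8)[0]
    p,f=fit(g,c,t0=[-.6,-.2,.2,.6])
    P,A,B=segs(p); print(np.round(c[:2]),np.round(p,3),round(f,3))
    for k,d in enumerate((A,B)):
        q=((w2px('top',np.c_[np.array([P-38*d,P+80*d]),[9,9]])-[205,165]+.5)*5.7).astype(int).tolist(); cv2.line(v,q[0],q[1],(0,0,255) if k else (0,255,0),1)
cv2.imwrite('pics/fit0.png',v)
E
time python3 run0.py
```

```text
[592. -64.] [ 5.66197e+02 -4.57790e+01 -5.38000e-01  3.46000e-01] -0.915
[ 587. -207.] [ 5.61148e+02 -1.92514e+02 -2.16000e-01  3.39000e-01] -0.914
[447.  96.] [4.2120e+02 8.1681e+01 2.9900e-01 3.7700e-01] -0.92
[438. -44.] [ 4.12154e+02 -1.86300e+01 -5.55000e-01  3.77000e-01] -0.92
[ 423. -188.] [ 3.97372e+02 -1.68151e+02 -3.11000e-01  3.81000e-01] -0.918
real	0m3.910s
user	0m6.158s
sys	0m2.009s
```

View pics/fit0.png

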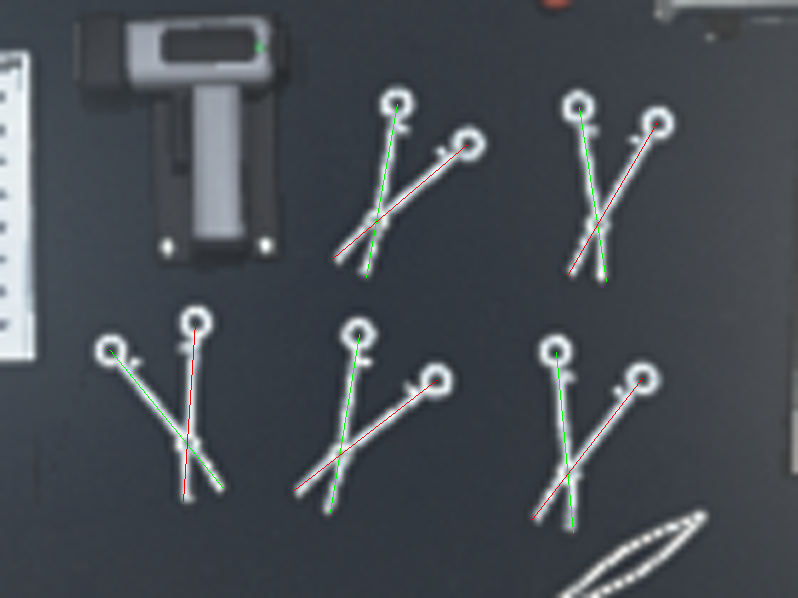

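The fits line up with all five clamps in the crop: pins at about (378,218), (597,225), (187,443), (340,452) and (568,472). Next is a small move planner. I start with the clamp at lower right (C5).

```bash
cat > plan.py <<'E'
from h import *
import sys,math
def pose():
    s=r.sense(); R=np.array(s['orientation']); return np.array(s['eef_pos']),math.atan2(R[1,0],R[0,0]),s
def plan(*targets):
    """targets (x,y,z,t): t = heading of the clamp, mod pi. Prints pieces [sx,sy,sz,turn_z] per call, chained."""
    p,f,s=pose(); print('t=%.2f pos'%s['time_s'],p.round(1),'phi %.3f'%f,'open %.1f F %.1f'%(s['opening'],s['grasp_force']),'wf',np.round(s['wrist_force'],1))
    for x,y,z,t in targets:
        ft=min((t+k*np.pi for k in range(-3,4)),key=lambda a:abs(a-f)); 
        T=np.array([x,y,z]); d=T-p; n=max(1,math.ceil(np.abs(d).max()/98))
        for k in range(n):
            X=np.array([math.cos(f),math.sin(f),0]); Y=np.array([math.sin(f),-math.cos(f),0]); Z=np.array([0,0,-1.])
            v=np.array([d@X,d@Y,d@Z])/n/100
            if np.abs(v).max()>1: print('SPLIT MORE')
            a=(f-ft)/2
            print('  call',np.round(v,3).tolist(),'turn',round(a,3),'rows>=',math.ceil(max(np.linalg.norm(v)*2,abs(a)*2/.15)))
            f=ft
        p=T; print('  --')
def grasp(pin,t,d=44): return pin[0]+d*math.cos(t),pin[1]+d*math.sin(t)
E
python3 - <<'E'
from plan import *
x,y=grasp((397.4,-168.2),-.311); print(x,y)
plan((x,y,100,-.311),(x,y,2.5,-.311))
E
```

```text
439.28923354586817 -181.66447596231325
t=1.10 pos [ 157.  -656.4  226.6] phi -2.907 open 87.6 F 0.0 wf [ 0.2 -0.1 -0. ]
  call [-0.77, 0.792, 0.253] turn 0.273 rows>= 4
SPLIT MORE
  call [-0.247, 1.077, 0.253] turn 0.0 rows>= 3
SPLIT MORE
  call [-0.247, 1.077, 0.253] turn 0.0 rows>= 3
SPLIT MORE
  call [-0.247, 1.077, 0.253] turn 0.0 rows>= 3
SPLIT MORE
  call [-0.247, 1.077, 0.253] turn 0.0 rows>= 3
  --
  call [0.0, 0.0, 0.975] turn 0.0 rows>= 2
  --
```

Request:
{"name": "play_rows", "arguments": {"deltas": [[-0.77, 0.79, 0.25, 0, 0, 0.273, 0.45], [-0.77, 0.79, 0.25, 0, 0, 0.273, 0.45], [-0.77, 0.79, 0.25, 0, 0, 0.273, 0.45], [-0.77, 0.79, 0.25, 0, 0, 0.273, 0.45], [-0.77, 0.79, 0.25, 0, 0, 0.273, 0.45]], "newtons": 8}}

```text
time_s: 1.6
eef_pos: [214.0, -561.3, 201.9]
orientation: [[-0.952, 0.306, 0.0], [0.306, 0.952, -0.0], [-0.0, -0.0, -1.0]]
wrist_force: [-0.4, -1.6, 0.4]
opening: 64.1
grasp_force: 0.0
```

Request:
{"name": "play_rows", "arguments": {"deltas": [[-0.2, 0.86, 0.2, 0, 0, 0, 0.45], [-0.2, 0.86, 0.2, 0, 0, 0, 0.45]]}}

```text
time_s: 1.8
eef_pos: [258.8, -485.5, 181.0]
orientation: [[-0.952, 0.305, 0.0], [0.305, 0.952, 0.0], [-0.0, 0.0, -1.0]]
wrist_force: [0.7, -0.1, 0.6]
opening: 63.6
grasp_force: 0.0
```

Request:
{"name": "play_rows", "arguments": {"deltas": [[-0.2, 0.86, 0.2, 0, 0, 0, 0.45], [-0.2, 0.86, 0.2, 0, 0, 0, 0.45]]}}

```text
time_s: 2.0
eef_pos: [304.7, -409.0, 161.2]
orientation: [[-0.953, 0.304, 0.0], [0.304, 0.953, -0.0], [-0.0, 0.0, -1.0]]
wrist_force: [0.8, 0.1, 0.2]
opening: 63.5
grasp_force: 0.0
```

Request:
{"name": "play_rows", "arguments": {"deltas": [[-0.2, 0.86, 0.2, 0, 0, 0, 0.45], [-0.2, 0.86, 0.2, 0, 0, 0, 0.45]]}}

```text
time_s: 2.2
eef_pos: [350.4, -333.1, 141.4]
orientation: [[-0.953, 0.303, 0.001], [0.303, 0.953, -0.0], [-0.001, -0.0, -1.0]]
wrist_force: [1.2, -0.4, 0.1]
opening: 63.5
grasp_force: 0.0
```

Request:
{"name": "play_rows", "arguments": {"deltas": [[-0.2, 0.86, 0.2, 0, 0, 0, 0.45], [-0.2, 0.86, 0.2, 0, 0, 0, 0.45]]}}

```text
time_s: 2.4
eef_pos: [396.1, -257.3, 121.5]
orientation: [[-0.953, 0.303, 0.001], [0.303, 0.953, -0.0], [-0.001, 0.0, -1.0]]
wrist_force: [0.8, 0.5, 0.2]
opening: 63.5
grasp_force: 0.0
```

Request:
{"name": "play_rows", "arguments": {"deltas": [[-0.2, 0.86, 0.2, 0, 0, 0, 0.45], [-0.2, 0.86, 0.2, 0, 0, 0, 0.45], [-0.2, 0.86, 0.2, 0, 0, 0, 0.45]]}}

```text
time_s: 2.7
eef_pos: [442.5, -180.3, 100.9]
orientation: [[-0.954, 0.3, -0.0], [0.3, 0.954, -0.0], [0.0, -0.0, -1.0]]
wrist_force: [-0.6, -0.6, -0.7]
opening: 63.6
grasp_force: 0.0
```

Run:
```python
from plan import *
x,y=grasp((397.4,-168.2),-.311)
plan((x,y,100,-.311),(x,y,2.5,-.311))
a=snap('scene','s1')
```

```text
t=2.70 pos [ 442.5 -180.3  100.9] phi 2.837 open 63.6 F 0.0 wf [-0.6 -0.6 -0.7]
  call [0.027, -0.023, 0.009] turn 0.003 rows>= 1
  --
  call [0.0, 0.0, 0.975] turn 0.0 rows>= 2
  --
```

View pics/s1.png

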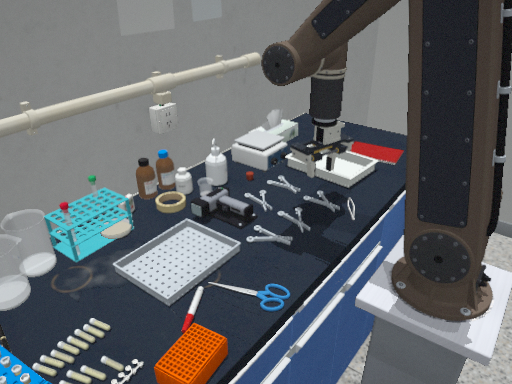

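The gripper hangs above C5, which is at about (322,200) in the scene picture. I descend and squeeze.

Request:
{"name": "play_rows", "arguments": {"deltas": [[0.03, -0.02, 0.5, 0, 0, 0.003, 0.45], [0.03, -0.02, 0.8, 0, 0, 0.003, 0.45], [0.03, -0.02, 0.98, 0, 0, 0.003, 0.45], [0.03, -0.02, 0.98, 0, 0, 0.003, 0.45]], "newtons": 6}}

```text
time_s: 3.15
eef_pos: [435.6, -185.1, 1.9]
orientation: [[-0.95, 0.311, -0.003], [0.311, 0.95, -0.0], [0.003, -0.001, -1.0]]
wrist_force: [0.8, -0.7, 0.4]
opening: 63.6
grasp_force: 0.0
```

Request:
{"name": "play_rows", "arguments": {"deltas": [[0, 0, 0, 0, 0, 0, -1], [0, 0, 0, 0, 0, 0, -1], [0, 0, 0, 0, 0, 0, -1], [0, 0, 0, 0, 0, 0, -1], [0, 0, 0, 0, 0, 0, -1], [0, 0, 0, 0, 0, 0, -1], [0, 0, 0, 0, 0, 0, -1], [0, 0, 0, 0, 0, 0, -1]]}}

```text
time_s: 3.95
eef_pos: [437.3, -184.1, 4.0]
orientation: [[-0.95, 0.311, 0.001], [0.311, 0.95, -0.0], [-0.001, -0.0, -1.0]]
wrist_force: [-0.1, -2.5, 6.1]
opening: 47.7
grasp_force: 5.5
```

Request:
{"name": "play_rows", "arguments": {"deltas": [[0, 0, -0.01, 0, 0, 0, -1], [0, 0, -0.01, 0, 0, 0, -1], [0, 0, -0.01, 0, 0, 0, -1], [0, 0, -0.01, 0, 0, 0, -1]], "newtons": 15}}

```text
time_s: 4.35
eef_pos: [436.7, -183.9, 4.4]
orientation: [[-0.95, 0.312, -0.0], [0.312, 0.95, 0.0], [0.0, -0.0, -1.0]]
wrist_force: [0.4, -0.0, -0.2]
opening: 46.7
grasp_force: 13.9
```

Request:
{"name": "play_rows", "arguments": {"deltas": [[0, 0, -0.1, 0, 0, 0, -1], [0, 0, -0.2, 0, 0, 0, -1], [0, 0, -0.4, 0, 0, 0, -1], [0, 0, -0.7, 0, 0, 0, -1], [0, 0, -0.8, 0, 0, 0, -1], [0, 0, -0.8, 0, 0, 0, -1]]}}

```text
time_s: 4.95
eef_pos: [438.3, -184.0, 86.8]
orientation: [[-0.95, 0.312, 0.005], [0.312, 0.95, -0.0], [-0.004, 0.001, -1.0]]
wrist_force: [-0.6, -0.1, -1.1]
opening: 47.0
grasp_force: 13.9
```

Run:
```python
from plan import *
a=snap('top','t2');b=snap('scene','s2')
for l in ['stock_tray','repair_tray']:
    print(l,find(l,'top'))
# tray outlines from top0: corners
g=cv2.imread('pics/top0.png').min(2)
for nm,(c8) in dict(stock=(274,316),repair=(585,330)).items():
    m=(cv2.GaussianBlur(g,(3,3),0)>95).astype(np.uint8); m=cv2.morphologyEx(m,cv2.MORPH_CLOSE,np.ones((5,5)))
    n,L=cv2.connectedComponents(m); k=L[int(c8[1]/1.5625),int(c8[0]/1.5625)]
    c,_=cv2.findContours((L==k).astype(np.uint8),0,2); rc=cv2.minAreaRect(max(c,key=cv2.contourArea)); bx=cv2.boxPoints(rc)
    w=px2w('top',bx,27 if nm=='stock' else 40)[:,:2]; print(nm,k,bx.round(1).tolist(),w.round(0).tolist(),w.mean(0).round(1),[round(float(np.linalg.norm(w[i]-w[i-1]))) for i in range(4)])
plan((531,-432,80,-1.4))
cv2.imwrite('pics/v2.png',np.hstack([cv2.resize(b[110:260,200:400],None,fx=2.6,fy=2.6),cv2.resize(a[165:270,205:310],(260,260)).repeat(1,0)[:390] if 0 else cv2.resize(a[165:275,210:290],(278,390))]))
```

```text
stock_tray [(0.72, array([576., 319.,   2.]))]
repair_tray [(0.57, array([ 533., -433.,    3.]))]
stock 13 [[137.6999969482422, 174.60000610351562], [210.0, 173.0], [212.10000610351562, 266.29998779296875], [139.89999389648438, 268.0]] [[683.0, 458.0], [684.0, 182.0], [335.0, 175.0], [332.0, 442.0]] [508.4 314.2] [351, 276, 350, 268]
repair 1 [[-19.100000381469727, 15.300000190734863], [491.20001220703125, -21.700000762939453], [510.5, 244.10000610351562], [0.20000000298023224, 281.1000061035156]] [[1351.0, 1116.0], [1464.0, -959.0], [396.0, -929.0], [290.0, 960.0]] [875.4  47.2] [1072, 2078, 1069, 1892]
t=5.15 pos [ 436.2 -183.9   83.7] phi 2.824 open 46.7 F 13.9 wf [-0.1  0.7 -0.9]
  call [-0.558, -0.687, 0.012] turn 0.541 rows>= 8
  call [-0.869, 0.171, 0.012] turn 0.0 rows>= 2
  call [-0.869, 0.171, 0.012] turn 0.0 rows>= 2
  --
```

View pics/v2.png

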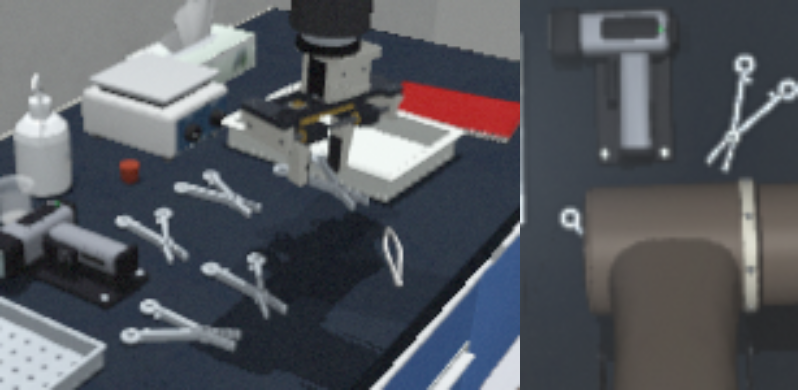

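The clamp is lifted and level at (335,185) in the left panel, and it is seized (opening 46.7 at 14 N). Next I get the tray poses from their corners.

Run:
```python
from plan import *
for nm,c,z in [('repair',[(544,267),(632,272),(628,394),(538,388)],40),('stock',[(219,276),(329,272),(329,356),(219,359)],26)]:
    w=px2w('top',np.array(c)/1.5625,z)[:,:2]; print(nm,w.round(0).tolist(),w.mean(0).round(1),[round(float(np.linalg.norm(w[i]-w[i-1]))) for i in range(4)])
a=cv2.imread('pics/top0.png'); cv2.imwrite('pics/trays.png',np.hstack([cv2.resize(a[160:260,335:415],(400,500),interpolation=2),cv2.resize(a[160:260,135:215],(400,500),interpolation=2)]))
```

```text
repair [[680.0, -339.0], [665.0, -550.0], [374.0, -523.0], [392.0, -312.0]] [ 527.9 -431.3] [289, 212, 291, 212]
stock [[675.0, 449.0], [680.0, 180.0], [476.0, 180.0], [473.0, 444.0]] [576.1 313.4] [202, 269, 204, 264]
```

View pics/trays.png

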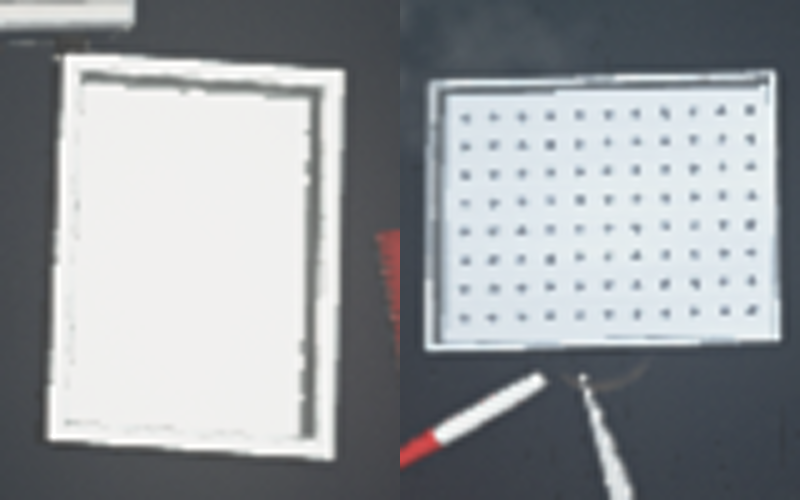

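Repair tray: centre (528,-431), yaw -0.093, and its lip measures 290x212 as given. Stock tray: centre (577,315), yaw about 0.01, measured 204x266.

Run:
```python
from plan import *
plan((588,-456,80,-1.664),(588,-456,9,-1.664))
```

```text
t=5.15 pos [ 436.2 -183.9   83.7] phi 2.824 open 46.7 F 13.9 wf [-0.1  0.7 -0.9]
  call [-0.764, -0.704, 0.012] turn 0.673 rows>= 9
  call [-0.856, 0.588, 0.012] turn 0.0 rows>= 3
  call [-0.856, 0.588, 0.012] turn 0.0 rows>= 3
  --
  call [0.0, 0.0, 0.71] turn 0.0 rows>= 2
  --
```

Request:
{"name": "play_rows", "arguments": {"deltas": [[-0.2, -0.2, 0, 0, 0, 0.08, -1], [-0.4, -0.4, 0, 0, 0, 0.15, -1], [-0.6, -0.6, 0, 0, 0, 0.22, -1], [-0.76, -0.7, 0.01, 0, 0, 0.3, -1], [-0.76, -0.7, 0.01, 0, 0, 0.37, -1], [-0.76, -0.7, 0.01, 0, 0, 0.44, -1], [-0.76, -0.7, 0.01, 0, 0, 0.51, -1], [-0.76, -0.7, 0.01, 0, 0, 0.58, -1], [-0.76, -0.7, 0.01, 0, 0, 0.64, -1], [-0.76, -0.7, 0.01, 0, 0, 0.673, -1]]}}

```text
time_s: 6.15
eef_pos: [485.5, -279.2, 82.0]
orientation: [[0.085, 0.996, 0.0], [0.996, -0.085, 0.014], [0.014, -0.001, -1.0]]
wrist_force: [0.8, -1.2, -1.0]
opening: 47.3
grasp_force: 13.9
```

Request:
{"name": "play_rows", "arguments": {"deltas": [[-0.25, 0.17, 0, 0, 0, 0, -1], [-0.55, 0.38, 0, 0, 0, 0, -1], [-0.85, 0.59, 0, 0, 0, 0, -1]]}}

```text
time_s: 6.45
eef_pos: [538.1, -370.7, 81.5]
orientation: [[0.082, 0.997, 0.002], [0.997, -0.082, 0.014], [0.015, 0.001, -1.0]]
wrist_force: [1.4, 1.1, 0.5]
opening: 47.0
grasp_force: 13.9
```

Request:
{"name": "play_rows", "arguments": {"deltas": [[-0.3, 0.2, 0, 0, 0, 0, -1], [-0.6, 0.41, 0, 0, 0, 0, -1], [-0.8, 0.55, 0, 0, 0, 0, -1], [-0.86, 0.59, 0, 0, 0, 0, -1], [-0.86, 0.59, 0, 0, 0, 0, -1]]}}

```text
time_s: 6.95
eef_pos: [588.7, -461.0, 79.2]
orientation: [[0.084, 0.996, 0.001], [0.996, -0.084, 0.015], [0.015, -0.0, -1.0]]
wrist_force: [-0.5, -0.5, -0.7]
opening: 47.1
grasp_force: 13.9
```

Run:
```python
from plan import *
plan((588,-456,80,-1.664),(588,-456,9,-1.664))
```

```text
t=6.95 pos [ 588.7 -461.    79.2] phi 1.487 open 47.1 F 13.9 wf [-0.5 -0.5 -0.7]
  call [0.049, -0.011, -0.008] turn 0.004 rows>= 1
  --
  call [0.0, 0.0, 0.71] turn 0.0 rows>= 2
  --
```

Request:
{"name": "play_rows", "arguments": {"deltas": [[0.03, 0, 0.3, 0, 0, 0, -1], [0.05, 0, 0.55, 0, 0, 0, -1], [0.05, 0, 0.65, 0, 0, 0, -1], [0.05, 0, 0.7, 0, 0, 0, -1], [0.05, 0, 0.7, 0, 0, 0, -1], [0.05, 0, 0.7, 0, 0, 0, -1]]}}

```text
time_s: 7.55
eef_pos: [590.8, -454.5, 12.7]
orientation: [[0.083, 0.997, 0.004], [0.996, -0.083, 0.013], [0.013, 0.003, -1.0]]
wrist_force: [0.4, -0.8, -0.3]
opening: 46.7
grasp_force: 13.9
```

Request:
{"name": "play_rows", "arguments": {"deltas": [[0, 0, 0, 0, 0, 0, 0.2], [0, 0, 0, 0, 0, 0, 0.36], [0, 0, 0, 0, 0, 0, 0.36], [0, 0, 0, 0, 0, 0, 0.36], [0, 0, -0.3, 0, 0, 0, 0.36], [0, 0, -0.7, 0, 0, 0, 0.36], [0, 0, -1, 0, 0, 0, 0.36]]}}

```text
time_s: 8.25
eef_pos: [590.2, -455.9, 113.6]
orientation: [[0.083, 0.997, 0.004], [0.996, -0.083, 0.012], [0.013, 0.003, -1.0]]
wrist_force: [0.3, -0.3, -0.1]
opening: 59.5
grasp_force: 0.0
```

```bash
cat >> plan.py <<'E'
from scipy.spatial.transform import Rotation as Ro
_plan=plan
def plan(*t):
    s=r.sense(); R=np.array(s['orientation']); zt=R.T@np.array([0,0,-1.]); rv=np.cross([0,0,1],zt)/2
    print('untilt turn x,y:',rv.round(3)[:2]); _plan(*t)
E
python3 - <<'E'
from plan import *
from fit import fit,segs
a=snap('top','t3'); g=a.min(2).astype(float)
for n,(pin,t) in dict(C1=((566,-46),-.538),C2=((561,-192.5),-.216),C3=((421,82),.299),C4=((412,-18.6),-.555)).items():
    c=(pin[0]+20*math.cos(t),pin[1]+20*math.sin(t)); p,f=fit(g,c,t0=[t,t-.4,t+.4]); print(n,p.round(3),round(f,3),np.round(grasp(p,p[2]),1))
p,f=fit(g,c,t0=[t]) 
plan((603.9,-202.0,100,-.216),(603.9,-202,3.5,-.216))
print(find('clamp_1','scene') if 0 else '')
cv2.imwrite('pics/v3.png',cv2.resize(a[150:280,200:420],None,fx=3.6,fy=3.6,interpolation=2))
E
```

```text
C1 [ 5.66286e+02 -4.56950e+01 -5.41000e-01  3.45000e-01] -0.916 [604.  -68.3]
C2 [ 5.61205e+02 -1.92016e+02 -2.28000e-01  3.40000e-01] -0.857 [ 604.1 -201.9]
C3 [4.21518e+02 8.13480e+01 3.09000e-01 3.80000e-01] -0.891 [463.4  94.7]
C4 [ 4.12657e+02 -1.94630e+01 -5.48000e-01  3.79000e-01] -0.816 [450.2 -42.4]
untilt turn x,y: [ 0.005 -0.004]
t=8.30 pos [ 592.4 -457.5  119.7] phi 1.488 open 59.7 F 0.0 wf [ 2.8 -0.4  5.4]
  call [0.852, -0.032, 0.066] turn -0.719 rows>= 10
  call [0.145, 0.84, 0.066] turn 0.0 rows>= 2
  call [0.145, 0.84, 0.066] turn 0.0 rows>= 2
  --
  call [0.0, 0.0, 0.965] turn 0.0 rows>= 2
  --
```

View pics/v3.png

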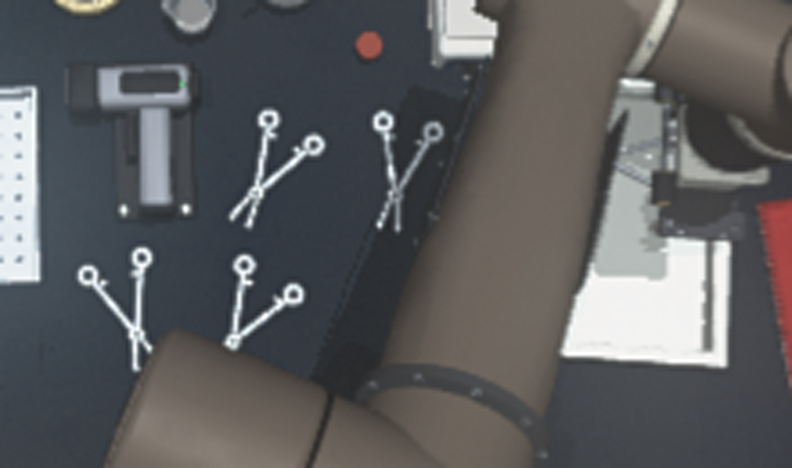

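The seized clamp now shows in the repair tray near (640,150), and the other four have not moved. Next is C2.

Request:
{"name": "play_rows", "arguments": {"deltas": [[0.2, 0, 0.01, 0, 0, -0.07, 0.4], [0.4, 0, 0.02, 0, 0, -0.15, 0.45], [0.6, -0.03, 0.07, 0, 0, -0.22, 0.45], [0.85, -0.03, 0.07, 0, 0, -0.3, 0.45], [0.85, -0.03, 0.07, 0, 0, -0.37, 0.45], [0.85, -0.03, 0.07, 0, 0, -0.44, 0.45], [0.85, -0.03, 0.07, 0, 0, -0.52, 0.45], [0.85, -0.03, 0.07, 0, 0, -0.59, 0.45], [0.85, -0.03, 0.07, 0, 0, -0.66, 0.45], [0.85, -0.03, 0.07, 0, 0, -0.72, 0.45]]}}

```text
time_s: 9.3
eef_pos: [593.9, -370.4, 105.4]
orientation: [[-0.978, 0.207, 0.003], [0.207, 0.978, 0.014], [0.0, 0.014, -1.0]]
wrist_force: [0.6, -0.6, -0.0]
opening: 63.7
grasp_force: 0.0
```

Request:
{"name": "play_rows", "arguments": {"deltas": [[0.07, 0.42, 0.03, 0, 0, 0, 0.45], [0.15, 0.84, 0.07, 0, 0, 0, 0.45]]}}

```text
time_s: 9.5
eef_pos: [597.0, -285.1, 99.2]
orientation: [[-0.977, 0.215, 0.003], [0.215, 0.977, 0.013], [-0.0, 0.014, -1.0]]
wrist_force: [0.9, 0.1, -0.2]
opening: 63.5
grasp_force: 0.0
```

Request:
{"name": "play_rows", "arguments": {"deltas": [[0.07, 0.42, 0.03, 0, 0, 0, 0.45], [0.15, 0.84, 0.07, 0, 0, 0, 0.45], [0.15, 0.84, 0.07, 0, 0, 0, 0.45], [0.15, 0.84, 0.07, 0, 0, 0, 0.45]]}}

```text
time_s: 9.9
eef_pos: [600.7, -198.6, 94.0]
orientation: [[-0.978, 0.21, 0.003], [0.21, 0.978, 0.013], [-0.0, 0.014, -1.0]]
wrist_force: [-0.1, 0.6, -0.0]
opening: 63.5
grasp_force: 0.0
```

Run:
```python
from plan import *
plan((604.1,-201.8,100,-.222),(604.1,-201.8,3.5,-.222))
```

```text
untilt turn x,y: [0.007 0.   ]
t=9.90 pos [ 600.7 -198.6   94. ] phi 2.930 open 63.5 F 0.0 wf [-0.1  0.6 -0. ]
  call [-0.04, -0.024, -0.06] turn 0.005 rows>= 1
  --
  call [0.0, 0.0, 0.965] turn 0.0 rows>= 2
  --
```

Request:
{"name": "play_rows", "arguments": {"deltas": [[-0.04, -0.025, 0.45, 0.007, 0, 0.005, 0.45], [-0.04, -0.025, 0.8, 0.007, 0, 0.005, 0.45], [-0.04, -0.025, 0.9, 0.007, 0, 0.005, 0.45], [-0.04, -0.025, 0.9, 0.007, 0, 0.005, 0.45]], "newtons": 6}}

```text
time_s: 10.3
eef_pos: [603.0, -202.8, 2.8]
orientation: [[-0.975, 0.223, -0.003], [0.223, 0.975, -0.0], [0.003, -0.001, -1.0]]
wrist_force: [0.1, -0.5, 0.1]
opening: 63.6
grasp_force: 0.0
```

Request:
{"name": "play_rows", "arguments": {"deltas": [[0, 0, 0, 0, 0, 0, -1], [0, 0, 0, 0, 0, 0, -1], [0, 0, 0, 0, 0, 0, -1], [0, 0, 0, 0, 0, 0, -1], [0, 0, 0, 0, 0, 0, -1], [0, 0, 0, 0, 0, 0, -1], [0, 0, 0, 0, 0, 0, -1], [0, 0, 0, 0, 0, 0, -1]]}}

```text
time_s: 11.1
eef_pos: [604.5, -201.8, 4.2]
orientation: [[-0.975, 0.222, 0.001], [0.222, 0.975, -0.0], [-0.001, -0.0, -1.0]]
wrist_force: [0.3, 0.1, 4.1]
opening: 21.0
grasp_force: 5.9
```

Request:
{"name": "play_rows", "arguments": {"deltas": [[0, 0, 0, 0, 0, 0, -1], [0, 0, 0, 0, 0, 0, -1], [0, 0, 0, 0, 0, 0, -1], [0, 0, 0, 0, 0, 0, -1]], "newtons": 15}}

```text
time_s: 11.5
eef_pos: [604.6, -201.9, 4.2]
orientation: [[-0.975, 0.222, 0.001], [0.222, 0.975, -0.0], [-0.001, -0.0, -1.0]]
wrist_force: [0.5, -0.7, 5.9]
opening: 20.4
grasp_force: 14.8
```

C2 is free and closed (20.4 mm). I carry it to the far slot of the stock tray.

Request:
{"name": "play_rows", "arguments": {"deltas": [[0, 0, -0.1, 0, 0, 0, -1], [0, 0, -0.25, 0, 0, 0, -1], [0, 0, -0.6, 0, 0, 0, -1], [0, 0, -1, 0, 0, 0, -1], [0, 0, -1, 0, 0, 0, -1]], "newtons": 20}}

```text
time_s: 12.0
eef_pos: [607.5, -202.4, 110.8]
orientation: [[-0.975, 0.221, 0.009], [0.221, 0.975, -0.002], [-0.009, 0.0, -1.0]]
wrist_force: [-0.3, 0.1, -0.8]
opening: 19.7
grasp_force: 19.8
```

Run:
```python
from plan import *
plan((596,390,105,0.01),(596,390,8,.01))
```

```text
untilt turn x,y: [0.    0.005]
t=12.00 pos [ 607.5 -202.4  110.8] phi 2.918 open 19.7 F 19.8 wf [-0.3  0.1 -0.8]
  call [0.204, 0.822, 0.008] turn -0.117 rows>= 2
  call [0.008, 0.846, 0.008] turn 0.0 rows>= 2
  call [0.008, 0.846, 0.008] turn 0.0 rows>= 2
  call [0.008, 0.846, 0.008] turn 0.0 rows>= 2
  call [0.008, 0.846, 0.008] turn 0.0 rows>= 2
  call [0.008, 0.846, 0.008] turn 0.0 rows>= 2
  call [0.008, 0.846, 0.008] turn 0.0 rows>= 2
  --
  call [0.0, 0.0, 0.97] turn 0.0 rows>= 2
  --
```

Request:
{"name": "play_rows", "arguments": {"deltas": [[0.05, 0.2, 0, 0, 0, -0.06, -1], [0.12, 0.5, 0, 0, 0, -0.117, -1], [0.2, 0.82, 0, 0, 0, -0.117, -1]]}}

```text
time_s: 12.3
eef_pos: [602.4, -117.0, 104.4]
orientation: [[-1.0, -0.012, -0.0], [-0.012, 1.0, -0.0], [0.0, -0.0, -1.0]]
wrist_force: [-0.1, 0.5, -0.6]
opening: 19.8
grasp_force: 19.8
```

Request:
{"name": "play_rows", "arguments": {"deltas": [[0, 0.35, 0, 0, 0, 0, -1], [0, 0.7, 0, 0, 0, 0, -1], [0, 0.9, 0, 0, 0, 0, -1]]}}

```text
time_s: 12.6
eef_pos: [601.6, -25.2, 104.4]
orientation: [[-1.0, -0.011, -0.0], [-0.011, 1.0, 0.0], [0.0, 0.0, -1.0]]
wrist_force: [0.5, -0.1, -1.0]
opening: 19.6
grasp_force: 19.8
```

Request:
{"name": "play_rows", "arguments": {"deltas": [[0, 0.35, 0, 0, 0, 0, -1], [0, 0.7, 0, 0, 0, 0, -1], [0, 0.9, 0, 0, 0, 0, -1]]}}

```text
time_s: 12.9
eef_pos: [600.8, 64.8, 104.4]
orientation: [[-1.0, -0.011, 0.0], [-0.011, 1.0, 0.0], [-0.0, 0.0, -1.0]]
wrist_force: [1.2, 0.4, -0.3]
opening: 19.6
grasp_force: 19.8
```

Request:
{"name": "play_rows", "arguments": {"deltas": [[0, 0.35, 0, 0, 0, 0, -1], [0, 0.7, 0, 0, 0, 0, -1], [0, 0.9, 0, 0, 0, 0, -1]]}}

```text
time_s: 13.2
eef_pos: [600.0, 154.8, 104.3]
orientation: [[-1.0, -0.011, 0.0], [-0.011, 1.0, 0.0], [-0.0, 0.0, -1.0]]
wrist_force: [0.1, -0.2, -0.4]
opening: 20.1
grasp_force: 19.8
```

Request:
{"name": "play_rows", "arguments": {"deltas": [[0, 0.35, 0, 0, 0, 0, -1], [0, 0.7, 0, 0, 0, 0, -1], [0, 0.9, 0, 0, 0, 0, -1]]}}

```text
time_s: 13.5
eef_pos: [599.2, 244.6, 104.0]
orientation: [[-1.0, -0.011, -0.0], [-0.011, 1.0, 0.0], [0.0, 0.0, -1.0]]
wrist_force: [-0.1, -0.4, -0.6]
opening: 19.6
grasp_force: 19.8
```

Request:
{"name": "play_rows", "arguments": {"deltas": [[0, 0.35, 0, 0, 0, 0, -1], [0, 0.7, 0, 0, 0, 0, -1], [0, 0.9, 0, 0, 0, 0, -1]]}}

```text
time_s: 13.8
eef_pos: [598.4, 334.5, 103.8]
orientation: [[-1.0, -0.011, -0.0], [-0.011, 1.0, -0.0], [0.0, -0.0, -1.0]]
wrist_force: [0.0, 0.9, -1.2]
opening: 19.7
grasp_force: 19.8
```

Request:
{"name": "play_rows", "arguments": {"deltas": [[0, 0.3, 0, 0, 0, 0, -1], [0, 0.5, 0, 0, 0, 0, -1], [0, 0.6, 0, 0, 0, 0, -1], [0, 0.6, 0, 0, 0, 0, -1]]}}

```text
time_s: 14.2
eef_pos: [597.7, 393.2, 103.3]
orientation: [[-1.0, -0.01, -0.001], [-0.01, 1.0, -0.001], [0.001, -0.001, -1.0]]
wrist_force: [0.2, 0.4, -1.4]
opening: 19.7
grasp_force: 19.8
```

Run:
```python
from plan import *
plan((596,390,105,0.01),(596,390,8,.01))
b=snap('scene','s4'); cv2.imwrite('pics/v4.png',cv2.resize(b[100:300,80:380],None,fx=2.6,fy=2.6,interpolation=2))
```

```text
untilt turn x,y: [-0. -0.]
t=14.20 pos [597.7 393.2 103.3] phi -3.131 open 19.7 F 19.8 wf [ 0.2  0.4 -1.4]
  call [0.018, -0.032, -0.017] turn 0.0 rows>= 1
  --
  call [0.0, 0.0, 0.97] turn 0.0 rows>= 2
  --
```

View pics/v4.png

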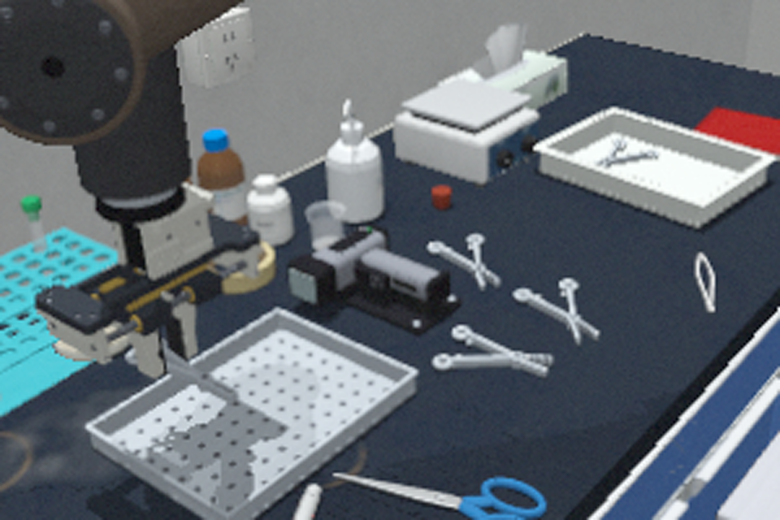

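The closed clamp hangs between the fingers at (190,370), and the seized one lies in the repair tray at (628,153). I lower it and release.

Request:
{"name": "play_rows", "arguments": {"deltas": [[0.02, -0.03, 0.4, 0, 0, 0, -1], [0.02, -0.03, 0.75, 0, 0, 0, -1], [0.02, -0.03, 0.88, 0, 0, 0, -1], [0.02, -0.03, 0.95, 0, 0, 0, -1], [0.02, -0.03, 0.96, 0, 0, 0, -1], [0.02, -0.03, 0.96, 0, 0, 0, -1], [0.02, -0.03, 0.96, 0, 0, 0, -1]]}}

```text
time_s: 14.95
eef_pos: [596.7, 390.3, 9.3]
orientation: [[-1.0, -0.01, 0.001], [-0.01, 1.0, 0.002], [-0.001, 0.002, -1.0]]
wrist_force: [-0.2, -0.2, -0.9]
opening: 19.6
grasp_force: 19.8
```

Request:
{"name": "play_rows", "arguments": {"deltas": [[0, 0, 0, 0, 0, 0, -0.4], [0, 0, 0, 0, 0, 0, -0.25], [0, 0, 0, 0, 0, 0, -0.25], [0, 0, 0, 0, 0, 0, -0.25], [0, 0, -0.3, 0, 0, 0, -0.25], [0, 0, -0.7, 0, 0, 0, -0.25], [0, 0, -1, 0, 0, 0, 0], [0, 0, -1, 0, 0, 0, 0.45]]}}

```text
time_s: 15.75
eef_pos: [598.4, 391.6, 113.5]
orientation: [[-1.0, -0.011, 0.006], [-0.01, 1.0, 0.005], [-0.006, 0.005, -1.0]]
wrist_force: [-0.1, 0.6, -0.8]
opening: 43.3
grasp_force: 0.0
```

Run:
```python
from plan import *
from fit import fit,segs
a=snap('top','t5'); g=a.min(2).astype(float)
for n,(pin,t) in dict(C1=((566,-46),-.538),C3=((421,82),.299),C4=((412,-18.6),-.555)).items():
    c=(pin[0]+20*math.cos(t),pin[1]+20*math.sin(t)); p,f=fit(g,c,t0=[t,t-.4,t+.4]); print(n,p.round(3),round(f,3),np.round(grasp(p,p[2]),1))
    if n=='C3': x,y=grasp(p,p[2]); T=p[2]
plan((x,y,100,T),(x,y,3.5,T))
```

```text
C1 [ 5.66815e+02 -4.60410e+01 -5.42000e-01  3.44000e-01] -0.916 [604.5 -68.7]
C3 [4.21176e+02 8.16680e+01 2.98000e-01 3.77000e-01] -0.921 [463.2  94.6]
C4 [ 4.11991e+02 -1.85610e+01 -5.54000e-01  3.73000e-01] -0.922 [449.4 -41.7]
untilt turn x,y: [0.002 0.002]
t=15.80 pos [597.1 390.8 110.8] phi -3.132 open 47.5 F 0.0 wf [ 0.2  0.1 -0.8]
  call [0.342, -0.737, 0.027] turn -0.144 rows>= 2
  call [0.537, -0.61, 0.027] turn 0.0 rows>= 2
  call [0.537, -0.61, 0.027] turn 0.0 rows>= 2
  call [0.537, -0.61, 0.027] turn 0.0 rows>= 2
  --
  call [0.0, 0.0, 0.965] turn 0.0 rows>= 2
  --
```

Request:
{"name": "play_rows", "arguments": {"deltas": [[0.17, -0.37, 0, 0.002, 0.002, -0.07, 0.45], [0.34, -0.74, 0.03, 0.002, 0.002, -0.144, 0.45], [0.34, -0.74, 0.03, 0.002, 0.002, -0.144, 0.45]]}}

```text
time_s: 16.1
eef_pos: [559.5, 310.7, 103.2]
orientation: [[-0.955, -0.296, -0.008], [-0.296, 0.955, -0.007], [0.01, -0.005, -1.0]]
wrist_force: [1.0, 1.5, 0.8]
opening: 62.9
grasp_force: 0.0
```

Request:
{"name": "play_rows", "arguments": {"deltas": [[0.27, -0.3, 0, 0, 0, 0, 0.45], [0.54, -0.61, 0.03, 0, 0, 0, 0.45]]}}

```text
time_s: 16.3
eef_pos: [528.2, 240.4, 101.2]
orientation: [[-0.956, -0.294, -0.004], [-0.294, 0.956, -0.005], [0.006, -0.004, -1.0]]
wrist_force: [1.5, 0.4, 1.5]
opening: 63.3
grasp_force: 0.0
```

Request:
{"name": "play_rows", "arguments": {"deltas": [[0.27, -0.3, 0, 0, 0, 0, 0.45], [0.54, -0.61, 0.03, 0, 0, 0, 0.45]]}}

```text
time_s: 16.5
eef_pos: [494.1, 165.5, 98.9]
orientation: [[-0.956, -0.293, -0.004], [-0.293, 0.956, -0.005], [0.006, -0.004, -1.0]]
wrist_force: [0.0, -0.3, 0.9]
opening: 63.4
grasp_force: 0.0
```

Request:
{"name": "play_rows", "arguments": {"deltas": [[0.27, -0.3, 0, 0, 0, 0, 0.45], [0.54, -0.61, 0.03, 0, 0, 0, 0.45], [0.54, -0.61, 0.03, 0, 0, 0, 0.45], [0.54, -0.61, 0.03, 0, 0, 0, 0.45]]}}

```text
time_s: 16.9
eef_pos: [461.2, 92.1, 97.0]
orientation: [[-0.956, -0.292, -0.004], [-0.292, 0.956, -0.005], [0.005, -0.004, -1.0]]
wrist_force: [1.4, 0.4, 0.0]
opening: 63.5
grasp_force: 0.0
```

Run:
```python
from plan import *
plan((463.2,94.6,100,.298),(463.2,94.6,3.5,.298))
a=snap('top','t6'); b=snap('scene','s6');cv2.imwrite('pics/v6.png',np.vstack([cv2.resize(a[160:250,130:280],(600,360),interpolation=2),cv2.resize(b[200:260,100:250],(600,240),interpolation=2)]))
```

```text
untilt turn x,y: [-0.002 -0.002]
t=16.90 pos [461.2  92.1  97. ] phi -2.845 open 63.5 F 0.0 wf [1.4 0.4 0. ]
  call [-0.027, 0.018, -0.03] turn -0.001 rows>= 1
  --
  call [0.0, 0.0, 0.965] turn 0.0 rows>= 2
  --
```

View pics/v6.png

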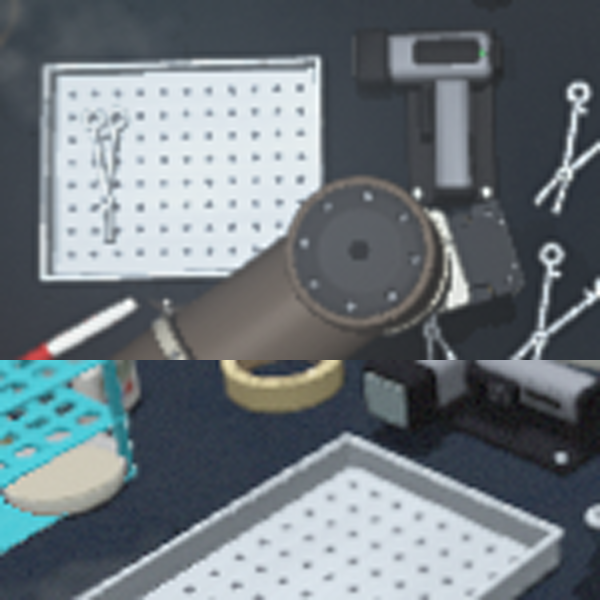

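The closed clamp lies in the stock tray at about (107,180) in the upper panel, rings touching. Now I squeeze C3.

Request:
{"name": "play_rows", "arguments": {"deltas": [[-0.03, 0.02, 0.45, -0.002, -0.002, 0, 0.45], [-0.03, 0.02, 0.8, -0.002, -0.002, 0, 0.45], [-0.03, 0.02, 0.93, -0.002, -0.002, 0, 0.45], [-0.03, 0.02, 0.93, -0.002, -0.002, 0, 0.45]], "newtons": 6}}

```text
time_s: 17.4
eef_pos: [462.9, 95.4, 2.0]
orientation: [[-0.956, -0.294, -0.004], [-0.294, 0.956, -0.002], [0.005, -0.001, -1.0]]
wrist_force: [-0.5, 0.8, 0.6]
opening: 63.4
grasp_force: 0.0
```

Request:
{"name": "play_rows", "arguments": {"deltas": [[0, 0, 0, 0, 0, 0, -1], [0, 0, 0, 0, 0, 0, -1], [0, 0, 0, 0, 0, 0, -1], [0, 0, 0, 0, 0, 0, -1], [0, 0, 0, 0, 0, 0, -1], [0, 0, 0, 0, 0, 0, -1], [0, 0, 0, 0, 0, 0, -1], [0, 0, 0, 0, 0, 0, -1]]}}

```text
time_s: 18.2
eef_pos: [463.6, 95.2, 4.3]
orientation: [[-0.956, -0.293, -0.001], [-0.293, 0.956, 0.0], [0.0, 0.001, -1.0]]
wrist_force: [-0.8, -0.3, 1.5]
opening: 21.6
grasp_force: 5.9
```

Request:
{"name": "play_rows", "arguments": {"deltas": [[0, 0, 0, 0, 0, 0, -1], [0, 0, 0, 0, 0, 0, -1], [0, 0, 0, 0, 0, 0, -1], [0, 0, 0, 0, 0, 0, -1]], "newtons": 15}}

```text
time_s: 18.6
eef_pos: [463.6, 95.2, 4.2]
orientation: [[-0.956, -0.293, -0.001], [-0.293, 0.956, 0.0], [0.001, 0.001, -1.0]]
wrist_force: [-0.3, -0.6, 5.4]
opening: 20.8
grasp_force: 14.7
```

Request:
{"name": "play_rows", "arguments": {"deltas": [[0, 0, -0.1, 0, 0, 0, -1], [0, 0, -0.25, 0, 0, 0, -1], [0, 0, -0.6, 0, 0, 0, -1], [0, 0, -1, 0, 0, 0, -1], [0, 0, -1, 0, 0, 0, -1]], "newtons": 20}}

```text
time_s: 19.1
eef_pos: [466.1, 96.5, 109.2]
orientation: [[-0.956, -0.294, 0.006], [-0.294, 0.956, 0.004], [-0.007, 0.002, -1.0]]
wrist_force: [0.2, 0.0, -1.2]
opening: 20.4
grasp_force: 19.7
```

Run:
```python
from plan import *
plan((596,315,105,0.01),(596,315,8,.01))
```

```text
untilt turn x,y: [0.001 0.004]
t=19.10 pos [466.1  96.5 109.2] phi -2.843 open 20.4 F 19.7 wf [ 0.2  0.  -1.2]
  call [-0.628, 0.569, 0.014] turn 0.144 rows>= 2
  call [-0.44, 0.724, 0.014] turn 0.0 rows>= 2
  call [-0.44, 0.724, 0.014] turn 0.0 rows>= 2
  --
  call [0.0, 0.0, 0.97] turn 0.0 rows>= 2
  --
```

Request:
{"name": "play_rows", "arguments": {"deltas": [[-0.2, 0.2, 0, 0, 0, 0.06, -1], [-0.4, 0.4, 0, 0, 0, 0.12, -1], [-0.63, 0.57, 0, 0, 0, 0.144, -1]]}}

```text
time_s: 19.4
eef_pos: [506.8, 168.7, 104.4]
orientation: [[-1.0, -0.005, -0.001], [-0.005, 1.0, 0.001], [0.001, 0.001, -1.0]]
wrist_force: [0.4, 0.1, -0.9]
opening: 20.6
grasp_force: 19.7
```

Request:
{"name": "play_rows", "arguments": {"deltas": [[-0.15, 0.25, 0, 0, 0, 0, -1], [-0.3, 0.5, 0, 0, 0, 0, -1], [-0.44, 0.72, 0, 0, 0, 0, -1]]}}

```text
time_s: 19.7
eef_pos: [550.4, 241.4, 103.8]
orientation: [[-1.0, -0.01, -0.002], [-0.01, 1.0, -0.0], [0.002, -0.0, -1.0]]
wrist_force: [0.6, -0.2, 0.2]
opening: 20.0
grasp_force: 19.7
```

Request:
{"name": "play_rows", "arguments": {"deltas": [[-0.15, 0.25, 0, 0, 0, 0, -1], [-0.3, 0.5, 0, 0, 0, 0, -1], [-0.4, 0.68, 0, 0, 0, 0, -1], [-0.44, 0.72, 0, 0, 0, 0, -1], [-0.44, 0.72, 0, 0, 0, 0, -1]]}}

```text
time_s: 20.2
eef_pos: [593.3, 312.9, 103.2]
orientation: [[-1.0, -0.01, -0.002], [-0.01, 1.0, -0.001], [0.002, -0.001, -1.0]]
wrist_force: [-1.3, 0.0, -1.0]
opening: 19.9
grasp_force: 19.7
```

Run:
```python
from plan import *
plan((596,315,105,0.01),(596,315,8,.01))
```

```text
untilt turn x,y: [-0.    -0.001]
t=20.20 pos [593.3 312.9 103.2] phi -3.132 open 19.9 F 19.7 wf [-1.3  0.  -1. ]
  call [-0.027, 0.02, -0.018] turn -0.0 rows>= 1
  --
  call [0.0, 0.0, 0.97] turn 0.0 rows>= 2
  --
```

Request:
{"name": "play_rows", "arguments": {"deltas": [[-0.02, 0.02, 0.4, 0, 0, 0, -1], [-0.02, 0.02, 0.75, 0, 0, 0, -1], [-0.02, 0.02, 0.88, 0, 0, 0, -1], [-0.02, 0.02, 0.95, 0, 0, 0, -1], [-0.02, 0.02, 0.96, 0, 0, 0, -1], [-0.02, 0.02, 0.96, 0, 0, 0, -1], [-0.02, 0.02, 0.96, 0, 0, 0, -1]]}}

```text
time_s: 20.9
eef_pos: [596.3, 315.6, 9.7]
orientation: [[-1.0, -0.01, 0.001], [-0.01, 1.0, 0.002], [-0.001, 0.002, -1.0]]
wrist_force: [-0.1, -0.5, -0.2]
opening: 20.4
grasp_force: 19.7
```

Request:
{"name": "play_rows", "arguments": {"deltas": [[0, 0, 0, 0, 0, 0, -0.4], [0, 0, 0, 0, 0, 0, -0.25], [0, 0, 0, 0, 0, 0, -0.25], [0, 0, 0, 0, 0, 0, -0.25], [0, 0, -0.3, 0, 0, 0, -0.25], [0, 0, -0.7, 0, 0, 0, -0.25], [0, 0, -1, 0, 0, 0, 0], [0, 0, -1, 0, 0, 0, 0.45]]}}

```text
time_s: 21.7
eef_pos: [598.1, 316.7, 113.5]
orientation: [[-1.0, -0.01, 0.006], [-0.01, 1.0, 0.005], [-0.006, 0.005, -1.0]]
wrist_force: [0.3, 1.6, 0.4]
opening: 43.6
grasp_force: 0.0
```

Run:
```python
from plan import *
from fit import fit,segs
a=snap('top','t7'); g=a.min(2).astype(float)
for n,(pin,t) in dict(C1=((566,-46),-.538),C4=((412,-18.6),-.555)).items():
    c=(pin[0]+20*math.cos(t),pin[1]+20*math.sin(t)); p,f=fit(g,c,t0=[t,t-.4,t+.4]); print(n,p.round(3),round(f,3),np.round(grasp(p,p[2]),1))
    if n=='C4': x,y=grasp(p,p[2]); T=p[2]
plan((x,y,100,T),(x,y,3.5,T))
```

```text
C1 [ 5.66205e+02 -4.58180e+01 -5.39000e-01  3.45000e-01] -0.915 [604.  -68.4]
C4 [ 4.11991e+02 -1.85610e+01 -5.54000e-01  3.73000e-01] -0.922 [449.4 -41.7]
untilt turn x,y: [0.002 0.001]
t=21.75 pos [596.8 315.9 110.8] phi -3.132 open 47.5 F 0.0 wf [-1.2  0.3 -1.2]
  call [0.377, -0.89, 0.027] turn 0.282 rows>= 4
  call [-0.157, -0.954, 0.027] turn 0.0 rows>= 2
  call [-0.157, -0.954, 0.027] turn 0.0 rows>= 2
  call [-0.157, -0.954, 0.027] turn 0.0 rows>= 2
  --
  call [0.0, 0.0, 0.965] turn 0.0 rows>= 2
  --
```

Request:
{"name": "play_rows", "arguments": {"deltas": [[0.19, -0.45, 0, 0, 0, 0.07, 0.45], [0.38, -0.89, 0.03, 0, 0, 0.14, 0.45], [0.38, -0.89, 0.03, 0, 0, 0.21, 0.45], [0.38, -0.89, 0.03, 0, 0, 0.282, 0.45], [0.38, -0.89, 0.03, 0, 0, 0.282, 0.45]]}}

```text
time_s: 22.25
eef_pos: [557.9, 224.9, 104.2]
orientation: [[-0.849, 0.529, -0.002], [0.529, 0.849, -0.0], [0.002, -0.001, -1.0]]
wrist_force: [-0.2, -0.4, -0.5]
opening: 63.2
grasp_force: 0.0
```

Request:
{"name": "play_rows", "arguments": {"deltas": [[-0.08, -0.47, 0, 0, 0, 0, 0.45], [-0.16, -0.95, 0.03, 0, 0, 0, 0.45]]}}

```text
time_s: 22.45
eef_pos: [521.6, 136.1, 101.0]
orientation: [[-0.854, 0.521, -0.002], [0.521, 0.854, -0.0], [0.001, -0.001, -1.0]]
wrist_force: [1.3, -1.6, -0.0]
opening: 63.7
grasp_force: 0.0
```

Request:
{"name": "play_rows", "arguments": {"deltas": [[-0.08, -0.47, 0, 0, 0, 0, 0.45], [-0.16, -0.95, 0.03, 0, 0, 0, 0.45]]}}

```text
time_s: 22.65
eef_pos: [484.6, 45.9, 98.5]
orientation: [[-0.853, 0.521, -0.002], [0.521, 0.853, -0.0], [0.001, -0.001, -1.0]]
wrist_force: [0.6, -0.3, -0.0]
opening: 63.5
grasp_force: 0.0
```

Request:
{"name": "play_rows", "arguments": {"deltas": [[-0.08, -0.47, 0, 0, 0, 0, 0.45], [-0.16, -0.95, 0.03, 0, 0, 0, 0.45], [-0.16, -0.95, 0.03, 0, 0, 0, 0.45], [-0.16, -0.95, 0.03, 0, 0, 0, 0.45]]}}

```text
time_s: 23.05
eef_pos: [448.7, -42.9, 95.8]
orientation: [[-0.851, 0.525, -0.001], [0.525, 0.851, 0.0], [0.001, -0.001, -1.0]]
wrist_force: [0.9, 0.0, 0.9]
opening: 63.5
grasp_force: 0.0
```

Run:
```python
from plan import *
plan((449.4,-41.7,100,-.554),(449.4,-41.7,3.5,-.554))
```

```text
untilt turn x,y: [-0.    -0.001]
t=23.05 pos [448.7 -42.9  95.8] phi 2.589 open 63.5 F 0.0 wf [0.9 0.  0.9]
  call [0.001, 0.014, -0.042] turn 0.001 rows>= 1
  --
  call [0.0, 0.0, 0.965] turn 0.0 rows>= 2
  --
```

Request:
{"name": "play_rows", "arguments": {"deltas": [[0, 0.01, 0.45, 0, 0, 0, 0.45], [0, 0.01, 0.8, 0, 0, 0, 0.45], [0, 0.01, 0.92, 0, 0, 0, 0.45], [0, 0.01, 0.92, 0, 0, 0, 0.45]], "newtons": 6}}

```text
time_s: 23.45
eef_pos: [449.0, -40.5, 2.0]
orientation: [[-0.852, 0.523, -0.005], [0.523, 0.852, -0.001], [0.004, -0.003, -1.0]]
wrist_force: [0.8, 0.0, 0.8]
opening: 63.5
grasp_force: 0.0
```

Request:
{"name": "play_rows", "arguments": {"deltas": [[0, 0, 0, 0, 0, 0, -1], [0, 0, 0, 0, 0, 0, -1], [0, 0, 0, 0, 0, 0, -1], [0, 0, 0, 0, 0, 0, -1], [0, 0, 0, 0, 0, 0, -1], [0, 0, 0, 0, 0, 0, -1], [0, 0, 0, 0, 0, 0, -1], [0, 0, 0, 0, 0, 0, -1]]}}

```text
time_s: 24.25
eef_pos: [449.9, -41.2, 4.3]
orientation: [[-0.85, 0.526, -0.0], [0.526, 0.85, 0.0], [0.0, 0.0, -1.0]]
wrist_force: [-0.5, -0.0, 5.4]
opening: 20.8
grasp_force: 5.9
```

Request:
{"name": "play_rows", "arguments": {"deltas": [[0, 0, 0, 0, 0, 0, -1], [0, 0, 0, 0, 0, 0, -1], [0, 0, 0, 0, 0, 0, -1], [0, 0, 0, 0, 0, 0, -1]], "newtons": 15}}

```text
time_s: 24.65
eef_pos: [450.0, -41.2, 4.3]
orientation: [[-0.85, 0.526, -0.001], [0.526, 0.85, 0.0], [0.001, -0.0, -1.0]]
wrist_force: [-0.4, -0.9, 5.1]
opening: 20.5
grasp_force: 14.7
```

Request:
{"name": "play_rows", "arguments": {"deltas": [[0, 0, -0.1, 0, 0, 0, -1], [0, 0, -0.25, 0, 0, 0, -1], [0, 0, -0.6, 0, 0, 0, -1], [0, 0, -1, 0, 0, 0, -1], [0, 0, -1, 0, 0, 0, -1]], "newtons": 20}}

```text
time_s: 25.15
eef_pos: [452.6, -40.5, 109.2]
orientation: [[-0.851, 0.526, 0.007], [0.526, 0.851, 0.002], [-0.005, 0.005, -1.0]]
wrist_force: [0.4, 1.0, -1.2]
opening: 19.9
grasp_force: 19.7
```

Run:
```python
from plan import *
plan((596,241,105,0.01),(596,241,8,.01))
```

```text
untilt turn x,y: [0.003 0.002]
t=25.15 pos [452.6 -40.5 109.2] phi 2.588 open 19.9 F 19.7 wf [ 0.4  1.  -1.2]
SPLIT MORE
  call [0.087, 1.049, 0.014] turn -0.282 rows>= 4
  call [-0.487, 0.934, 0.014] turn 0.0 rows>= 3
  call [-0.487, 0.934, 0.014] turn 0.0 rows>= 3
  --
  call [0.0, 0.0, 0.97] turn 0.0 rows>= 2
  --
```

Request:
{"name": "play_rows", "arguments": {"deltas": [[0.02, 0.25, 0, 0, 0, -0.07, -1], [0.05, 0.5, 0, 0, 0, -0.14, -1], [0.07, 0.75, 0, 0, 0, -0.21, -1], [0.09, 1, 0, 0, 0, -0.282, -1]]}}

```text
time_s: 25.55
eef_pos: [494.5, 49.3, 104.1]
orientation: [[-1.0, -0.015, -0.002], [-0.015, 1.0, 0.0], [0.002, 0.0, -1.0]]
wrist_force: [0.7, 0.1, -0.7]
opening: 19.9
grasp_force: 19.7
```

Request:
{"name": "play_rows", "arguments": {"deltas": [[-0.15, 0.3, 0, 0, 0, 0, -1], [-0.32, 0.63, 0, 0, 0, 0, -1], [-0.49, 0.94, 0, 0, 0, 0, -1]]}}

```text
time_s: 25.85
eef_pos: [542.7, 144.2, 103.9]
orientation: [[-1.0, -0.009, -0.002], [-0.009, 1.0, 0.0], [0.002, 0.0, -1.0]]
wrist_force: [0.1, -0.2, -0.8]
opening: 20.0
grasp_force: 19.7
```

Request:
{"name": "play_rows", "arguments": {"deltas": [[-0.15, 0.3, 0, 0, 0, 0, -1], [-0.32, 0.63, 0, 0, 0, 0, -1], [-0.49, 0.94, 0, 0, 0, 0, -1], [-0.51, 0.98, 0, 0, 0, 0, -1], [-0.51, 0.98, 0, 0, 0, 0, -1]]}}

```text
time_s: 26.35
eef_pos: [592.4, 242.0, 103.1]
orientation: [[-1.0, -0.01, -0.003], [-0.01, 1.0, -0.001], [0.003, -0.001, -1.0]]
wrist_force: [-0.0, -0.1, -1.1]
opening: 19.8
grasp_force: 19.7
```

Run:
```python
from plan import *
plan((596,241,105,0.01),(596,241,8,.01))
```

```text
untilt turn x,y: [-0.    -0.001]
t=26.35 pos [592.4 242.  103.1] phi -3.131 open 19.8 F 19.7 wf [-0.  -0.1 -1.1]
  call [-0.036, -0.011, -0.019] turn 0.0 rows>= 1
  --
  call [0.0, 0.0, 0.97] turn 0.0 rows>= 2
  --
```

Request:
{"name": "play_rows", "arguments": {"deltas": [[-0.03, -0.01, 0.4, 0, 0, 0, -1], [-0.03, -0.01, 0.75, 0, 0, 0, -1], [-0.03, -0.01, 0.88, 0, 0, 0, -1], [-0.03, -0.01, 0.95, 0, 0, 0, -1], [-0.03, -0.01, 0.96, 0, 0, 0, -1], [-0.03, -0.01, 0.96, 0, 0, 0, -1], [-0.03, -0.01, 0.96, 0, 0, 0, -1]]}}

```text
time_s: 27.05
eef_pos: [596.6, 241.1, 9.6]
orientation: [[-1.0, -0.01, 0.001], [-0.01, 1.0, 0.002], [-0.001, 0.002, -1.0]]
wrist_force: [-0.3, -0.0, -1.1]
opening: 19.6
grasp_force: 19.7
```

Request:
{"name": "play_rows", "arguments": {"deltas": [[0, 0, 0, 0, 0, 0, -0.4], [0, 0, 0, 0, 0, 0, -0.25], [0, 0, 0, 0, 0, 0, -0.25], [0, 0, 0, 0, 0, 0, -0.25], [0, 0, -0.3, 0, 0, 0, -0.25], [0, 0, -0.7, 0, 0, 0, -0.25], [0, 0, -1, 0, 0, 0, 0], [0, 0, -1, 0, 0, 0, 0.45]]}}

```text
time_s: 27.85
eef_pos: [598.5, 242.1, 113.2]
orientation: [[-1.0, -0.011, 0.006], [-0.011, 1.0, 0.004], [-0.006, 0.004, -1.0]]
wrist_force: [0.5, -0.0, 0.5]
opening: 43.8
grasp_force: 0.0
```

Run:
```python
from plan import *
from fit import fit,segs
a=snap('top','t8'); g=a.min(2).astype(float)
for n,(pin,t) in dict(C1=((566,-46),-.538)).items():
    c=(pin[0]+20*math.cos(t),pin[1]+20*math.sin(t)); p,f=fit(g,c,t0=[t,t-.4,t+.4]); print(n,p.round(3),round(f,3),np.round(grasp(p,p[2]),1))
    x,y=grasp(p,p[2]); T=p[2]
plan((x,y,110,T),(x,y,3.5,T))
```

```text
C1 [ 5.66221e+02 -4.58100e+01 -5.39000e-01  3.45000e-01] -0.915 [604.  -68.4]
untilt turn x,y: [0.002 0.002]
t=27.90 pos [597.2 241.5 110.7] phi -3.132 open 47.6 F 0.0 wf [ 0.  -0.3 -0.2]
  call [-0.009, -0.775, 0.002] turn 0.275 rows>= 4
  call [-0.412, -0.656, 0.002] turn 0.0 rows>= 2
  call [-0.412, -0.656, 0.002] turn 0.0 rows>= 2
  call [-0.412, -0.656, 0.002] turn 0.0 rows>= 2
  --
  call [0.0, 0.0, 0.532] turn 0.0 rows>= 2
  call [0.0, 0.0, 0.532] turn 0.0 rows>= 2
  --
```

Request:
{"name": "play_rows", "arguments": {"deltas": [[0, -0.39, 0, 0, 0, 0.07, 0.45], [-0.01, -0.78, 0, 0, 0, 0.14, 0.45], [-0.01, -0.78, 0, 0, 0, 0.21, 0.45], [-0.01, -0.78, 0, 0, 0, 0.275, 0.45], [-0.01, -0.78, 0, 0, 0, 0.275, 0.45]]}}

```text
time_s: 28.4
eef_pos: [597.1, 161.9, 106.8]
orientation: [[-0.856, 0.517, -0.003], [0.517, 0.856, -0.0], [0.002, -0.002, -1.0]]
wrist_force: [0.5, 0.1, -0.1]
opening: 63.0
grasp_force: 0.0
```

Request:
{"name": "play_rows", "arguments": {"deltas": [[-0.2, -0.33, 0, 0, 0, 0, 0.45], [-0.41, -0.65, 0, 0, 0, 0, 0.45]]}}

```text
time_s: 28.6
eef_pos: [598.8, 85.7, 106.9]
orientation: [[-0.861, 0.509, -0.002], [0.509, 0.861, -0.0], [0.002, -0.001, -1.0]]
wrist_force: [0.0, -0.7, 0.8]
opening: 63.3
grasp_force: 0.0
```

Request:
{"name": "play_rows", "arguments": {"deltas": [[-0.2, -0.33, 0, 0, 0, 0, 0.45], [-0.41, -0.65, 0, 0, 0, 0, 0.45]]}}

```text
time_s: 28.8
eef_pos: [600.4, 7.8, 107.1]
orientation: [[-0.86, 0.51, -0.002], [0.51, 0.86, -0.0], [0.002, -0.001, -1.0]]
wrist_force: [0.9, 0.6, -0.9]
opening: 63.3
grasp_force: 0.0
```

Request:
{"name": "play_rows", "arguments": {"deltas": [[-0.2, -0.33, 0, 0, 0, 0, 0.45], [-0.41, -0.65, 0.1, 0, 0, 0, 0.45], [-0.41, -0.65, 0.1, 0, 0, 0, 0.45], [-0.41, -0.65, 0.1, 0, 0, 0, 0.45]]}}

```text
time_s: 29.2
eef_pos: [602.2, -68.7, 96.9]
orientation: [[-0.858, 0.513, -0.003], [0.513, 0.858, 0.0], [0.002, -0.001, -1.0]]
wrist_force: [-0.1, 0.4, 0.2]
opening: 63.3
grasp_force: 0.0
```

Run:
```python
from plan import *
plan((604,-68.4,97,-.539),(604,-68.4,3.5,-.539))
```

```text
untilt turn x,y: [-0.001 -0.001]
t=29.20 pos [602.2 -68.7  96.9] phi 2.603 open 63.3 F 0.0 wf [-0.1  0.4  0.2]
  call [-0.014, 0.012, -0.001] turn -0.0 rows>= 1
  --
  call [0.0, 0.0, 0.935] turn 0.0 rows>= 2
  --
```

Request:
{"name": "play_rows", "arguments": {"deltas": [[-0.01, 0.01, 0.45, 0, 0, 0, 0.45], [-0.01, 0.01, 0.8, 0, 0, 0, 0.45], [-0.01, 0.01, 0.93, 0, 0, 0, 0.45], [-0.01, 0.01, 0.93, 0, 0, 0, 0.45]], "newtons": 6}}

```text
time_s: 29.6
eef_pos: [603.2, -66.8, 3.3]
orientation: [[-0.859, 0.512, -0.004], [0.512, 0.859, -0.001], [0.004, -0.003, -1.0]]
wrist_force: [-0.1, -1.0, 0.6]
opening: 63.4
grasp_force: 0.0
```

Request:
{"name": "play_rows", "arguments": {"deltas": [[0, 0, 0, 0, 0, 0, -1], [0, 0, 0, 0, 0, 0, -1], [0, 0, 0, 0, 0, 0, -1], [0, 0, 0, 0, 0, 0, -1], [0, 0, 0, 0, 0, 0, -1], [0, 0, 0, 0, 0, 0, -1], [0, 0, 0, 0, 0, 0, -1], [0, 0, 0, 0, 0, 0, -1]]}}

```text
time_s: 30.4
eef_pos: [605.2, -67.4, 6.2]
orientation: [[-0.858, 0.514, 0.001], [0.514, 0.858, 0.0], [-0.001, 0.001, -1.0]]
wrist_force: [-0.9, 1.1, 7.0]
opening: 43.8
grasp_force: 5.8
```

Request:
{"name": "play_rows", "arguments": {"deltas": [[0, 0, 0, 0, 0, 0, -1], [0, 0, 0, 0, 0, 0, -1], [0, 0, 0, 0, 0, 0, -1], [0, 0, 0, 0, 0, 0, -1]], "newtons": 15}}

```text
time_s: 30.8
eef_pos: [605.2, -67.4, 6.3]
orientation: [[-0.858, 0.514, 0.001], [0.514, 0.858, 0.0], [-0.001, 0.001, -1.0]]
wrist_force: [-0.8, 1.9, 6.7]
opening: 42.8
grasp_force: 14.3
```

Run:
```python
from plan import *
s=r.sense(); p=s['eef_pos']; print(s['opening'])
a=snap('top','t9'); cv2.imwrite('pics/v9.png',np.hstack([cv2.resize(a[165:240,130:230],(480,360),interpolation=2),cv2.resize(a[165:240,335:415],(320,360),interpolation=2)]))
```

```text
42.79779186008751
```

View pics/v9.png

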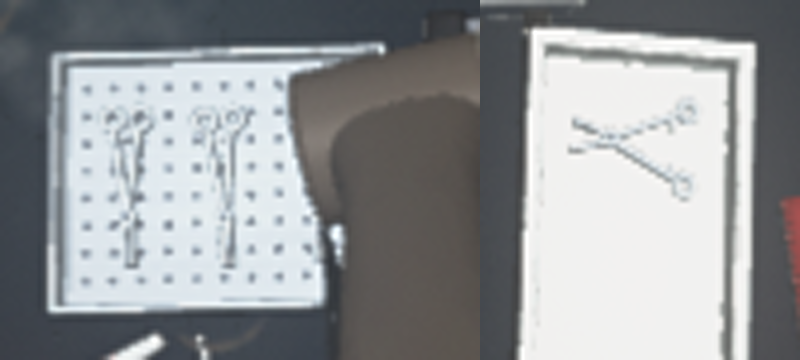

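C1 is seized (42.8 mm at 14 N). In the picture, two closed clamps lie in the stock tray at (128,185) and (222,185), and the seized one lies in the repair tray at (640,145). C1 goes to the second repair slot.

Request:
{"name": "play_rows", "arguments": {"deltas": [[0, 0, -0.1, 0, 0, 0, -1], [0, 0, -0.25, 0, 0, 0, -1], [0, 0, -0.6, 0, 0, 0, -1], [0, 0, -0.95, 0, 0, 0, -1], [0, 0, -0.95, 0, 0, 0, -1]]}}

```text
time_s: 31.35
eef_pos: [607.1, -67.5, 105.6]
orientation: [[-0.858, 0.514, 0.007], [0.514, 0.858, 0.001], [-0.006, 0.004, -1.0]]
wrist_force: [1.0, -0.2, -1.2]
opening: 42.7
grasp_force: 14.1
```

Run:
```python
from plan import *
plan((464.5,-444.6,95,-1.664),(464.5,-444.6,11.5,-1.664))
```

```text
untilt turn x,y: [0.002 0.003]
t=31.35 pos [607.1 -67.5 105.6] phi 2.602 open 42.7 F 14.1 wf [ 1.  -0.2 -1.2]
  call [-0.178, -0.992, 0.026] turn 0.562 rows>= 8
  call [-0.972, -0.267, 0.026] turn 0.0 rows>= 3
  call [-0.972, -0.267, 0.026] turn 0.0 rows>= 3
  call [-0.972, -0.267, 0.026] turn 0.0 rows>= 3
  --
  call [0.0, 0.0, 0.835] turn 0.0 rows>= 2
  --
```

Request:
{"name": "play_rows", "arguments": {"deltas": [[-0.03, -0.2, 0, 0, 0, 0.07, -1], [-0.07, -0.4, 0, 0, 0, 0.14, -1], [-0.1, -0.6, 0, 0, 0, 0.21, -1], [-0.14, -0.8, 0, 0, 0, 0.28, -1], [-0.18, -0.99, 0, 0, 0, 0.35, -1], [-0.18, -0.99, 0, 0, 0, 0.42, -1], [-0.18, -0.99, 0, 0, 0, 0.49, -1], [-0.18, -0.99, 0, 0, 0, 0.56, -1]]}}

```text
time_s: 32.15
eef_pos: [564.8, -195.0, 94.7]
orientation: [[0.011, 1.0, 0.011], [0.997, -0.012, 0.082], [0.082, 0.01, -0.997]]
wrist_force: [-0.1, -0.4, -0.1]
opening: 42.7
grasp_force: 14.1
```

Request:
{"name": "play_rows", "arguments": {"deltas": [[-0.3, -0.08, 0, 0, 0, 0, -1], [-0.65, -0.17, 0, 0, 0, 0, -1], [-0.97, -0.27, 0, 0, 0, 0, -1]]}}

```text
time_s: 32.45
eef_pos: [535.9, -292.8, 86.1]
orientation: [[0.01, 1.0, 0.01], [0.997, -0.011, 0.081], [0.081, 0.01, -0.997]]
wrist_force: [0.6, -0.4, -1.3]
opening: 42.5
grasp_force: 14.1
```

Request:
{"name": "play_rows", "arguments": {"deltas": [[-0.3, -0.08, 0, 0, 0, 0, -1], [-0.65, -0.17, 0, 0, 0, 0, -1], [-0.97, -0.27, 0, 0, 0, 0, -1]]}}

```text
time_s: 32.75
eef_pos: [507.9, -389.2, 77.9]
orientation: [[0.01, 1.0, 0.01], [0.997, -0.011, 0.081], [0.081, 0.01, -0.997]]
wrist_force: [1.1, -0.3, -1.1]
opening: 42.9
grasp_force: 14.1
```

Request:
{"name": "play_rows", "arguments": {"deltas": [[-0.3, -0.08, 0, 0, 0, 0, -1], [-0.65, -0.17, 0.1, 0, 0, 0, -1], [-0.85, -0.23, 0.1, 0, 0, 0, -1], [-0.97, -0.27, 0.1, 0, 0, 0, -1], [-0.97, -0.27, 0.1, 0, 0, 0, -1]]}}

```text
time_s: 33.25
eef_pos: [479.8, -484.6, 59.6]
orientation: [[0.012, 1.0, 0.01], [0.997, -0.013, 0.081], [0.081, 0.009, -0.997]]
wrist_force: [0.2, -0.1, -1.7]
opening: 42.5
grasp_force: 14.1
```

Run:
```python
from plan import *
plan((464.5,-444.6,95,-1.664),(464.5,-444.6,11.,-1.664))
```

```text
untilt turn x,y: [ 0.005 -0.041]
t=33.25 pos [ 479.8 -484.6   59.6] phi 1.559 open 42.5 F 14.1 wf [ 0.2 -0.1 -1.7]
  call [0.398, -0.158, -0.354] turn 0.041 rows>= 2
  --
  call [0.0, 0.0, 0.84] turn 0.0 rows>= 2
  --
```

The wrist came near its range and left a tilt of 0.08 rad. I correct that before lowering.

Request:
{"name": "play_rows", "arguments": {"deltas": [[0.1, -0.04, -0.1, 0.002, -0.014, 0.014, -1], [0.25, -0.1, -0.2, 0.004, -0.03, 0.03, -1], [0.4, -0.16, -0.2, 0.005, -0.041, 0.041, -1], [0.4, -0.16, -0.2, 0.005, -0.041, 0.041, -1], [0.4, -0.16, -0.2, 0.005, -0.041, 0.041, -1]]}}

```text
time_s: 33.75
eef_pos: [465.8, -444.1, 84.0]
orientation: [[0.09, 0.996, -0.002], [0.996, -0.09, -0.001], [-0.001, -0.002, -1.0]]
wrist_force: [0.7, -0.6, -0.2]
opening: 42.4
grasp_force: 14.1
```

Run:
```python
from plan import *
plan((464.5,-444.6,11.,-1.664))
print(r.sense()['q'])
```

```text
untilt turn x,y: [-0.001  0.   ]
t=33.75 pos [ 465.8 -444.1   84. ] phi 1.481 open 42.4 F 14.1 wf [ 0.7 -0.6 -0.2]
  call [-0.007, -0.012, 0.73] turn 0.002 rows>= 2
  --
[-4.57995383e-01  4.26257049e-01 -2.35250942e-01  1.83811098e-03
 -9.11014960e-01 -2.77480564e+00]
```

Request:
{"name": "play_rows", "arguments": {"deltas": [[-0.01, -0.01, 0.3, 0, 0, 0, -1], [-0.01, -0.01, 0.55, 0, 0, 0, -1], [-0.01, -0.01, 0.67, 0, 0, 0, -1], [-0.01, -0.01, 0.73, 0, 0, 0, -1], [-0.01, -0.01, 0.74, 0, 0, 0, -1], [-0.01, -0.01, 0.74, 0, 0, 0, -1]]}}

```text
time_s: 34.35
eef_pos: [464.3, -446.6, 9.8]
orientation: [[0.092, 0.996, -0.003], [0.996, -0.092, -0.001], [-0.001, -0.003, -1.0]]
wrist_force: [-0.4, 0.7, -0.8]
opening: 43.1
grasp_force: 14.1
```

Request:
{"name": "play_rows", "arguments": {"deltas": [[0, 0, 0, 0, 0, 0, 0.1], [0, 0, 0, 0, 0, 0, 0.3], [0, 0, 0, 0, 0, 0, 0.3], [0, 0, 0, 0, 0, 0, 0.3], [0, 0, -0.3, 0, 0, 0, 0.3], [0, 0, -0.7, 0, 0, 0, 0.3], [0, 0, -1, 0, 0, 0, 0.3]]}}

```text
time_s: 35.05
eef_pos: [464.4, -446.4, 111.3]
orientation: [[0.092, 0.996, -0.002], [0.996, -0.092, -0.001], [-0.002, -0.002, -1.0]]
wrist_force: [1.3, -0.0, 0.6]
opening: 56.8
grasp_force: 0.0
```

Run:
```python
from plan import *
a=cv2.imread('pics/top0.png')
# scanner key points in top0 (crop of fit0: origin 205,165 scale 5.7): head corners, grip sides
pts=np.array([(78,16),(288,14),(192,240),(243,240),(192,90),(243,90),(150,255),(277,255)])/5.7+[205,165]-.5
for z in (56,64): print(z,px2w('top',pts,z)[:,:2].round(0).tolist())
plan((600,-300,110,0))
```

```text
56 [[700.0, 148.0], [698.0, 10.0], [551.0, 75.0], [551.0, 42.0], [649.0, 74.0], [649.0, 40.0], [542.0, 102.0], [540.0, 20.0]]
64 [[698.0, 147.0], [697.0, 10.0], [550.0, 74.0], [550.0, 41.0], [648.0, 73.0], [647.0, 40.0], [541.0, 101.0], [540.0, 20.0]]
untilt turn x,y: [-0.001  0.001]
t=35.05 pos [ 464.4 -446.4  111.3] phi 1.479 open 56.8 F 0.0 wf [ 1.3 -0.   0.6]
  call [0.791, 0.608, 0.006] turn 0.739 rows>= 10
  call [0.678, -0.732, 0.006] turn 0.0 rows>= 2
  --
```

Request:
{"name": "play_rows", "arguments": {"deltas": [[0.1, 0.1, 0, 0, 0, -0.07, 0.5], [0.3, 0.2, 0, 0, 0, -0.14, 0.8], [0.5, 0.35, 0, 0, 0, -0.21, 1], [0.75, 0.53, 0, 0, 0, -0.28, 1], [0.75, 0.53, 0, 0, 0, -0.35, 1], [0.75, 0.53, 0, 0, 0, -0.42, 1], [0.75, 0.53, 0, 0, 0, -0.49, 1], [0.75, 0.53, 0, 0, 0, -0.56, 1], [0.75, 0.53, 0, 0, 0, -0.63, 1], [0.75, 0.53, 0, 0, 0, -0.7, 1]]}}

```text
time_s: 36.05
eef_pos: [523.8, -376.2, 109.0]
orientation: [[-0.967, 0.254, -0.003], [0.254, 0.967, -0.0], [0.003, -0.001, -1.0]]
wrist_force: [-0.8, 0.0, -0.2]
opening: 87.7
grasp_force: 0.0
```

Run:
```python
from plan import *
snap('top','t10')
plan((611,60,110,0),(611,60,22,0))
```

```text
untilt turn x,y: [-0.001 -0.001]
t=36.10 pos [ 523.8 -376.2  109. ] phi 2.893 open 87.5 F 0.0 wf [0.4 0.7 0.4]
  call [0.046, 0.889, -0.002] turn -0.124 rows>= 2
  call [-0.174, 0.872, -0.002] turn 0.0 rows>= 2
  call [-0.174, 0.872, -0.002] turn 0.0 rows>= 2
  call [-0.174, 0.872, -0.002] turn 0.0 rows>= 2
  call [-0.174, 0.872, -0.002] turn 0.0 rows>= 2
  --
  call [0.0, 0.0, 0.88] turn 0.0 rows>= 2
  --
```

Request:
{"name": "play_rows", "arguments": {"deltas": [[0.02, 0.44, 0, 0, 0, -0.06, 1], [0.05, 0.89, 0, 0, 0, -0.124, 1], [0.05, 0.89, 0, 0, 0, -0.124, 1]]}}

```text
time_s: 36.4
eef_pos: [543.0, -285.3, 109.1]
orientation: [[-1.0, 0.011, -0.003], [0.011, 1.0, 0.0], [0.003, 0.0, -1.0]]
wrist_force: [0.7, 0.2, 0.3]
opening: 87.3
grasp_force: 0.0
```

Request:
{"name": "play_rows", "arguments": {"deltas": [[-0.09, 0.44, 0, 0, 0, 0, 1], [-0.17, 0.87, 0, 0, 0, 0, 1]]}}

```text
time_s: 36.6
eef_pos: [560.5, -201.8, 108.9]
orientation: [[-1.0, 0.02, -0.003], [0.02, 1.0, -0.001], [0.003, -0.001, -1.0]]
wrist_force: [1.0, 0.1, 0.1]
opening: 87.8
grasp_force: 0.0
```

Request:
{"name": "play_rows", "arguments": {"deltas": [[-0.09, 0.44, 0, 0, 0, 0, 1], [-0.17, 0.87, 0, 0, 0, 0, 1]]}}

```text
time_s: 36.8
eef_pos: [579.0, -114.1, 108.9]
orientation: [[-1.0, 0.019, -0.003], [0.019, 1.0, -0.0], [0.003, -0.001, -1.0]]
wrist_force: [0.6, -0.6, -0.2]
opening: 87.6
grasp_force: 0.0
```

Request:
{"name": "play_rows", "arguments": {"deltas": [[-0.09, 0.44, 0, 0, 0, 0, 1], [-0.17, 0.87, 0, 0, 0, 0, 1]]}}

```text
time_s: 37.0
eef_pos: [597.4, -27.2, 108.9]
orientation: [[-1.0, 0.018, -0.003], [0.018, 1.0, -0.0], [0.003, -0.0, -1.0]]
wrist_force: [0.2, -0.0, -0.4]
opening: 87.6
grasp_force: 0.0
```

Request:
{"name": "play_rows", "arguments": {"deltas": [[-0.09, 0.44, 0, 0, 0, 0, 1], [-0.17, 0.87, 0, 0, 0, 0, 1], [-0.17, 0.87, 0, 0, 0, 0, 1], [-0.17, 0.87, 0, 0, 0, 0, 1]]}}

```text
time_s: 37.4
eef_pos: [615.4, 58.9, 108.3]
orientation: [[-1.0, 0.016, -0.004], [0.016, 1.0, -0.001], [0.003, -0.001, -1.0]]
wrist_force: [-0.5, 0.3, -0.8]
opening: 87.6
grasp_force: 0.0
```

Run:
```python
from plan import *
plan((611,60,110,0),(611,60,22,0))
a=cv2.imread('pics/t10.png');b=snap('top','t11');c=snap('scene','s11')
cv2.imwrite('pics/v11.png',np.vstack([np.hstack([cv2.resize(a[165:240,130:230],(400,300),interpolation=2),cv2.resize(b[165:260,325:415],(400,300),interpolation=2)]),cv2.resize(c[130:280,100:400],(800,300),interpolation=2)]))
```

```text
untilt turn x,y: [-0.    -0.002]
t=37.40 pos [615.4  58.9 108.3] phi 3.126 open 87.6 F 0.0 wf [-0.5  0.3 -0.8]
  call [0.044, 0.011, -0.017] turn -0.008 rows>= 1
  --
  call [0.0, 0.0, 0.88] turn 0.0 rows>= 2
  --
```

View pics/v11.png

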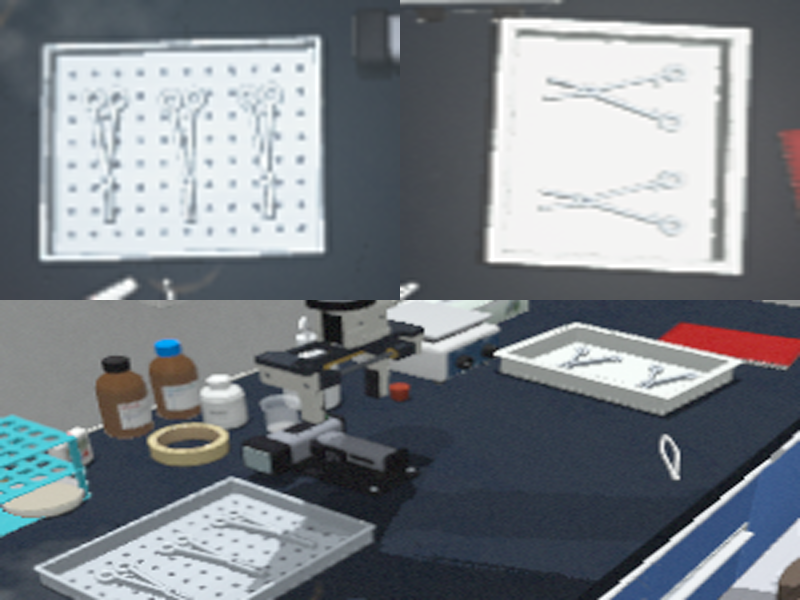

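All five are sorted: three closed clamps in the stock tray and two open ones in the repair tray, all flat and apart. Next I straddle the trigger and squeeze it.

Request:
{"name": "play_rows", "arguments": {"deltas": [[0.04, 0.01, 0.3, 0, -0.002, -0.008, 1], [0.04, 0.01, 0.6, 0, -0.002, -0.008, 1], [0.04, 0.01, 0.8, 0, -0.002, -0.008, 1], [0.04, 0.01, 0.85, 0, -0.002, -0.008, 1], [0.04, 0.01, 0.86, 0, -0.002, -0.008, 1], [0.04, 0.01, 0.86, 0, -0.002, -0.008, 1]], "newtons": 20}}

```text
time_s: 38.1
eef_pos: [611.8, 58.5, 23.5]
orientation: [[-1.0, -0.0, 0.002], [-0.0, 1.0, -0.0], [-0.002, -0.0, -1.0]]
wrist_force: [-0.3, 0.5, -0.1]
opening: 87.7
grasp_force: 0.0
```

Request:
{"name": "play_rows", "arguments": {"deltas": [[0, 0, 0, 0, 0, 0, -1], [0, 0, 0, 0, 0, 0, -1], [0, 0, 0, 0, 0, 0, -1], [0, 0, 0, 0, 0, 0, -1], [0, 0, 0, 0, 0, 0, -1], [0, 0, 0, 0, 0, 0, -1], [0, 0, 0, 0, 0, 0, -1], [0, 0, 0, 0, 0, 0, -1], [0, 0, 0, 0, 0, 0, -1], [0, 0, 0, 0, 0, 0, -1]]}}

```text
time_s: 39.1
eef_pos: [610.3, 59.6, 22.5]
orientation: [[-1.0, -0.002, -0.0], [-0.002, 1.0, -0.0], [0.0, -0.0, -1.0]]
wrist_force: [-4.8, 4.4, 2.2]
opening: 38.3
grasp_force: 20.3
```

Request:
{"name": "play_rows", "arguments": {"deltas": [[0, 0, 0, 0, 0, 0, -1], [0, 0, 0, 0, 0, 0, -1], [0, 0, 0, 0, 0, 0, -1], [0, 0, 0, 0, 0, 0, -1], [0, 0, 0, 0, 0, 0, -1]], "newtons": 30}}

```text
time_s: 39.6
eef_pos: [610.4, 59.5, 22.6]
orientation: [[-1.0, -0.002, -0.0], [-0.002, 1.0, -0.0], [0.0, -0.0, -1.0]]
wrist_force: [-4.4, 3.7, 3.2]
opening: 38.6
grasp_force: 30.1
```

Request:
{"name": "play_rows", "arguments": {"deltas": [[0, 0, 0, 0, 0, 0, 1], [0, 0, 0, 0, 0, 0, 1], [0, 0, 0, 0, 0, 0, 1], [0, 0, 0, 0, 0, 0, 1], [0, 0, 0, 0, 0, 0, 1], [0, 0, 0, 0, 0, 0, 1], [0, 0, -0.3, 0, 0, 0, 1], [0, 0, -0.7, 0, 0, 0, 1], [0, 0, -1, 0, 0, 0, 1], [0, 0, -1, 0, 0, 0, 1]]}}

```text
time_s: 40.6
eef_pos: [613.8, 59.5, 127.5]
orientation: [[-1.0, -0.001, 0.008], [-0.001, 1.0, 0.001], [-0.008, 0.001, -1.0]]
wrist_force: [1.1, 0.6, -0.4]
opening: 87.6
grasp_force: 0.0
```

Request:
{"name": "play_rows", "arguments": {"deltas": [[0.2, -0.5, -0.3, 0, 0, 0, 1], [0.2, -0.9, -0.5, 0, 0, 0, 1], [0.2, -0.9, -0.5, 0, 0, 0, 1], [0.2, -0.9, -0.5, 0, 0, 0, 1]]}}

```text
time_s: 41.0
eef_pos: [591.0, -32.3, 173.0]
orientation: [[-1.0, 0.002, 0.002], [0.002, 1.0, -0.0], [-0.002, -0.0, -1.0]]
wrist_force: [0.0, -0.1, -1.3]
opening: 87.3
grasp_force: 0.0
```

Run:
```python
from plan import *
plan()
b=snap('top','t12');c=snap('scene','s12')
cv2.imwrite('pics/v12.png',np.vstack([np.hstack([cv2.resize(b[165:240,130:230],(400,300),interpolation=2),cv2.resize(b[165:260,325:415],(400,300),interpolation=2)]),cv2.resize(c[130:280,100:400],(800,300),interpolation=2)]))
```

```text
untilt turn x,y: [-0.     0.001]
t=41.00 pos [591.  -32.3 173. ] phi 3.140 open 87.3 F 0.0 wf [ 0.  -0.1 -1.3]
```

View pics/v12.png

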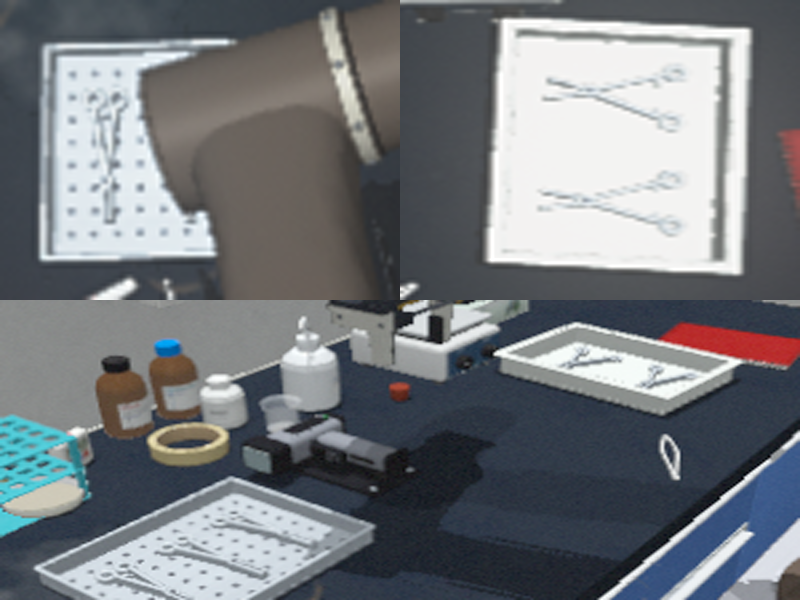

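Nothing has moved: three clamps lie closed in the stock tray, two lie in the repair tray, and the gripper is clear with the trigger released. I hand in the job.

```bash
python3 -c "
from bench import r
print(r.close_job())"
```

```text
the job is handed in; nothing more can be done
None
```

I flexed all five clamps and put the three free ones in the stock tray closed and the two seized ones in the repair tray as they were, then squeezed and released the scanner trigger and handed in the job; the hand-in gave no verdict.

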